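Swap the parts cups in their rests and nest the twins

TASK

At the bicycle bench the square parts cup is standing in the rest with the round recess, and a round tapered cup in the rest with the square recess: swap them, so each stands upright in the recess of its own shape, using a free spot on the way. Nest the other tapered round cup upright inside its twin in the round recess, and lay the flat patch-kit tin lid up in the oblong recess, along it. The straight-sided round cup does not nest: leave it standing where it is, and keep all the cups upright throughout.

Things in the scene. Friction and masses are not known exactly. Their poses are not given: they have to be found in the camera images.
- round_cup_a: tapered round open steel cup, 60 mm high; straight rim band 60 mm across over its top 11 mm (mouth 55 mm inside), narrowing to 38 mm at its base; inner floor 22 mm above its underside, so a nested twin stands 22 mm higher. Origin: centre of underside; z up. This one starts in the square recess. The two tapered cups are identical and may trade roles.
- round_cup_b: tapered round open steel cup, 60 mm high; straight rim band 60 mm across over its top 11 mm (mouth 55 mm inside), narrowing to 38 mm at its base; inner floor 22 mm above its underside, so a nested twin stands 22 mm higher. Origin: centre of underside; z up. This one starts by itself on the bench.
- square_cup: square open steel parts cup, 60 mm high: body 42 x 42 mm, with a rim band 50 x 50 mm over its top 12 mm; starts in the round recess. Origin: centre of its underside; z up, x and y square to its sides.
- patch_tin: flat closed oblong aluminium patch-kit tin, 47 mm (its x) by 85 mm (its y), 34 mm high, lying on the bench with its lid up. Origin: centre of its underside; z up.
- straight_cup: straight-sided round open steel cup, 66 mm in diameter all the way up, 72 mm high, standing alone on the bench; it nests with nothing and must stay. Origin: centre of its underside; z up.
- round_rest: flat plywood rest, 100 x 100 mm, 14 mm high, with a round recess 76 mm in diameter in its middle, 8 mm deep, its floor lined with black rubber (floor 6 mm above the bench). Fixed to the bench. Origin: centre of its underside, on the bench; z up, x and y along its edges.
- square_rest: flat plywood rest, 100 x 100 mm, 14 mm high, with a square recess 68 x 68 mm in its middle, 8 mm deep, its floor lined with black rubber (floor 6 mm above the bench). Fixed to the bench. Origin: centre of its underside, on the bench; z up, x and y along its edges.
- oblong_rest: flat plywood rest, 100 mm (x) by 140 mm (y), 14 mm high, with an oblong recess 70 mm (x) by 110 mm (y) in its middle, 8 mm deep, its floor lined with black rubber (floor 6 mm above the bench); empty at the start. Fixed to the bench. Origin: centre of its underside, on the bench; z up, x and y along its edges.

How it is judged:
At the end, for the whole second after the job is handed in: A tapered cup flat in the round recess (18 mm, 0.12 rad), its twin home in it (6 mm, 17-28 mm higher, 0.15 rad); square cup flat in the square recess (18 mm); tin flat, lid up, in the oblong one (19 mm, along it to 0.4 rad); straight cup within 30 mm of its start; all released, at rest (((horizontal distance between round_cup_a and round_rest below 0.018 m and z of round_cup_a in the frame of round_rest between 0.002 and 0.01 m and angle between round_cup_a's own z axis and vertical below 0.12 rad and horizontal distance between round_cup_b and round_cup_a below 0.006 m and z of round_cup_b in the frame of round_cup_a between 0.017 and 0.028 m and angle between round_cup_b's own z axis and vertical below 0.15 rad) or (horizontal distance between round_cup_b and round_rest below 0.018 m and z of round_cup_b in the frame of round_rest between 0.002 and 0.01 m and angle between round_cup_b's own z axis and vertical below 0.12 rad and horizontal distance between round_cup_a and round_cup_b below 0.006 m and z of round_cup_a in the frame of round_cup_b between 0.017 and 0.028 m and angle between round_cup_a's own z axis and vertical below 0.15 rad)) and horizontal distance between square_cup and square_rest below 0.018 m and z of square_cup in the frame of square_rest between 0.002 and 0.01 m and angle between each of square_cup, patch_tin's own z axis and vertical below 0.12 rad and horizontal distance between patch_tin and oblong_rest below 0.019 m and z of patch_tin in the frame of oblong_rest between 0.002 and 0.01 m and angle between the y axis of patch_tin and the y axis of oblong_rest, either way round below 0.4 rad and distance of straight_cup from where it was at the start of the episode below 0.03 m and linear speed of each of round_cup_a, round_cup_b, square_cup, patch_tin below 0.02 m/s and angular speed of each of round_cup_a, round_cup_b, square_cup, patch_tin below 0.3 rad/s); the robot touches nothing.
It fails at once if the straight-sided cup is moved from its place (over 30 mm) (distance of straight_cup from where it was at the start of the episode above 0.03 m).
It fails at once if a cup is tipped over (more than 0.8 rad) (angle between any of round_cup_a, round_cup_b, square_cup, straight_cup's own z axis and vertical above 0.8 rad).
It also fails if it takes over 141 s, if anything falls off the work surface, if the arm or the gripper's body presses on something with over 40 N, if the wrist force passes 120 N, or if a joint passes its speed limit or range.

ROBOT

A 6-joint arm with a two-finger parallel gripper is mounted at the origin on the work surface. World frame = base frame: x ahead of the robot, y to its left, z up, the work surface at z = 0. Lengths are in m, angles in rad, forces in N, time in s.
With the tool pointing down it reaches from about 0.35 to 0.85 m from the base axis. Payload 8.1 kg.
Tool frame: the origin (TCP) lies at the very end of the fingers, on their centre line; the grasp point (between the pads) lies 19 mm behind it; z points along the fingers, x is the direction in which the jaws open and shut, and the axes are right-handed (so a half turn about z gives the same grasp; the last joint's range is limited). The gripper opens to 93 mm and grips with 3 to 60 N. Pads are 15 mm wide; open, the fingers measure 128 mm over their backs; the gripper's body (75 mm by 188 mm) begins 65 mm behind the grasp point.
Start: joints at [1.156, 0.13, 1.488, -0, 1.523, -0.085], TCP at [0.194, 0.568, 0.219] pointing down, gripper open.
Joint ranges: [-2.96, 2.96], [-0.89, 2.26], [0.02, 2.5], [-1.34, 4.48], [0, 2.73], [-2.66, 2.66]. Speed limits (rad/s): [2.39, 2.39, 2.79, 3.14, 3.14, 3.14].

INTERFACE

Orientations are given as a rotation vector (axis times angle).
In Python, from plant import robot gives the robot as it stands. The module is installed in compiled form; this text tells all that it offers.
- The arm moves only by the tool jog_arm, never from a script. Its argument "commands" is one flat list of numbers, 5 for each row, row after row: the gripper's target within -1 to 1 (shut at 1, half-way at 0, fully open at -1), then the shift along the tool's x, y, z in m, then the turn about the tool's z in degrees. A call has 1 to 20 rows; each row shifts and turns the commanded pose from where the row before left it, along the tool's axes as they then stand; what a row does not reach is not made up. A row lasts 1/12 s, in which the tool goes at most 41.7 mm and 7.16 degrees, less where a joint would pass 70% of its speed; a pose out of reach is approached as far as the arm can. A call is refused whole if a number of a shift passes 0.0417 or a number of a turn 7.16, either way. A call with a gripper value outside its range is refused whole. The fingers move at their own pace and stop on an object; "grip_force" is the grip in N (left out, the last holds). Time passes only in rows, so rows that do not move let the fingers close. It gives the time, the measured TCP pose, the force and the opening at its end, in the units of the state.
- robot.read_state(): the state, without advancing time (a new reading comes with each control period).
- robot.read_camera(name): name is "scene" or "top" or "wrist"; returns a dict with "img" (384x512x3 uint8, blue, green, red), "vfov" (degrees; the focal length in pixels is half the picture's height over the tangent of half this angle, whatever the lens; pixels are square), "cx", "cy" (the principal point, pixels), "extrinsics" (4x4, takes a point from world to camera coordinates). Camera axes: x right, y down, z forward; pixel columns grow to the right and rows downward; lengths in m; the calibration is good to about 2 mm. A picture is of the moment at which its call begins. There is no depth.
- robot.close_job(): hands the job in, once; it reports no verdict.
Trained networks look in a picture, given as the dict that the camera call returned (one of the last four; its "shot" number tells which), for a name from the list of things; names that differ only in an ending like _2 or _b are one class to them, and where a whole thing is asked for, a point or a joint stands for the part that bears it (a point fixed in the world has none). Each returns a list of dicts, best first, with "score" (0 to 1); they miss things now and then, are a little off and sometimes report something else, mostly with a low value. They report only what shows in the picture. A call takes as long as a camera call.
- robot.recognise(thing, picture): "box" ([centre column, centre row, width, height] as shares, 0 to 1, of the picture: columns of its width, rows of its height, round what is visible of it).
- robot.pinpoint(thing, picture): "position" ([row, column] as shares, 0 to 1, of the picture: columns of its width, rows of its height: a listed point, or the origin of a listed thing).
The state is a dict: "t": time; "q": joint angles; "dq": joint speeds; "joint_torque": joint torques, N m; "tool_pos": TCP position; "orientation": TCP orientation; "force": force on the tool from outside, world axes, zero at the start; "wrist_torque": the same for the moment, N m; "opening": finger opening in m.
Only numpy, scipy, OpenCV 4.12 (cv2) and the standard library are available. Lean on these libraries where they do the work, as an engineer would, in place of code of your own. Each camera call takes 0.05 s, during which the arm holds its last target.

## Working session

There is one attempt and no reset: what is moved stays moved. The work goes in short steps, Python scripts to look and compute and a tool call to move; the robot and the scene stay as the last step left them, time stands still between calls to the robot, and variables do not carry over. Pictures are saved under pics/ and viewed, and the job is handed in when it is done.

Besides the shell and the picture viewer there is one more tool, called after "Call:" as name(argument=value, ...) on one line, values as JSON. jog_arm: Moves the arm, as the interface text tells. Its arguments: {"type":"object","properties":{"commands":{"type":"array"},"grip_force":{"type":"number"}},"required":["commands"]}

```bash
mkdir -p pics
python3 - <<'E'
from plant import robot
import cv2,numpy as np
s=robot.read_state();print(s)
for n in ["scene","top","wrist"]:
    p=robot.read_camera(n);cv2.imwrite(f"pics/{n}0.png",p["img"])
    print(n,p["vfov"],p["cx"],p["cy"],np.round(p["extrinsics"],4).tolist(),p["shot"])
    if n!="wrist":
      for th in ["round_cup_a","square_cup","patch_tin","straight_cup","round_rest","square_rest","oblong_rest"]:
        print(th,[(np.round(np.array(d["position"])*[384,512],1).tolist(),round(d["score"],2)) for d in robot.pinpoint(th,p)])
E
```

```text
{'t': 0.0, 'q': array([ 1.15563094e+00,  1.31105076e-01,  1.48927984e+00, -3.30796747e-05,
        1.52299386e+00, -8.53651628e-02]), 'dq': array([ 0.00033374,  0.00246256,  0.00105523, -0.00029677, -0.00159469,
        0.00123238]), 'joint_torque': array([ 1.77310616e-03, -5.59856915e+01, -4.91749942e+01,  7.67496089e-02,
        3.56750528e-02, -1.56266683e-04]), 'tool_pos': array([0.19405423, 0.56715441, 0.21762064]), 'orientation': array([ 2.55519875e+00,  1.82610443e+00, -2.38623744e-03]), 'force': array([-0.29320926,  0.521522  , -0.74506444]), 'wrist_torque': array([-0.05210143,  0.02727246, -0.03753171]), 'opening': 0.09278157614610802}
scene 47.41681571442754 251.20783410145805 194.43930967183937 [[0.2795, 0.9601, 0.0095, -0.1389], [0.7744, -0.2196, -0.5933, -0.3907], [-0.5676, 0.1732, -0.8049, 1.6885], [0.0, 0.0, 0.0, 1.0]] 1
round_cup_a [([226.6, 115.5], 0.83), ([170.4, 376.9], 0.72)]
square_cup [([222.8, 309.8], 0.73)]
patch_tin [([184.6, 191.5], 0.97)]
straight_cup [([246.0, 218.2], 0.92)]
round_rest [([218.4, 311.5], 0.93)]
square_rest [([225.0, 114.6], 0.88)]
oblong_rest [([175.4, 289.1], 0.57)]
top 56.63801351873169 259.08466729566385 190.50597168852352 [[-0.0256, -0.9994, 0.0248, 0.002], [-0.9908, 0.0221, -0.1332, 0.5476], [0.1326, -0.028, -0.9908, 0.8697], [0.0, 0.0, 0.0, 1.0]] 2
round_cup_a [([204.6, 93.9], 0.65), ([203.7, 417.4], 0.64)]
square_cup [([149.3, 202.3], 0.71)]
patch_tin []
straight_cup [([148.5, 309.2], 0.96)]
round_rest [([152.1, 202.6], 0.78), ([209.7, 420.8], 0.57)]
square_rest [([205.4, 420.8], 0.92)]
oblong_rest [([226.6, 198.3], 0.58)]
wrist 58.7939342214421 251.46356678014962 188.23603627351582 [[0.3256, 0.9455, 0.0009, -0.6001], [0.9093, -0.3134, 0.2739, -0.0308], [0.2593, -0.0884, -0.9618, 0.3915], [0.0, 0.0, 0.0, 1.0]] 3
```

View pics/scene0.png

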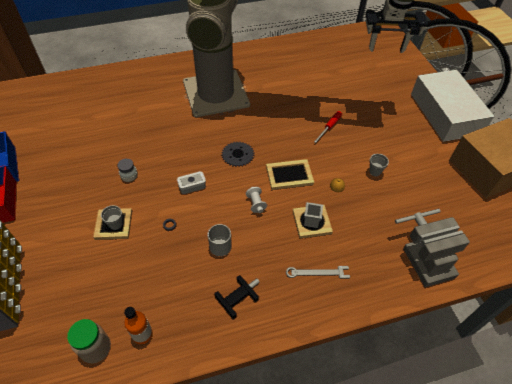

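View pics/top0.png

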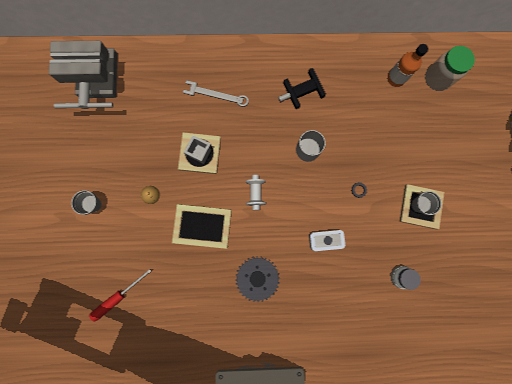

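View pics/wrist0.png

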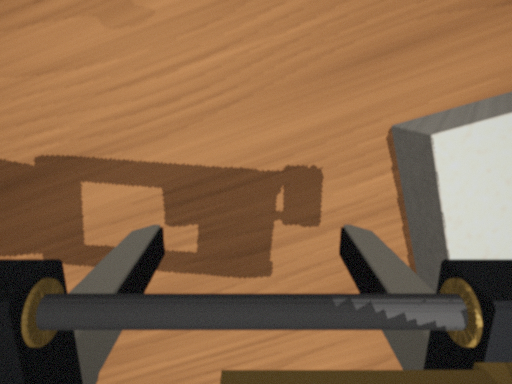

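```bash
cat > h.py <<'E'
from plant import robot
import cv2,numpy as np
def ray(p,uv):
    f=192/np.tan(np.radians(p["vfov"])/2);E=p["extrinsics"];R=E[:3,:3];t=E[:3,3]
    d=np.array([(uv[0]-p["cx"])/f,(uv[1]-p["cy"])/f,1.]);return -R.T@t,R.T@d
def onz(p,uv,z):
    c,d=ray(p,uv);return (c+d*(z-c[2])/d[2])[:2]
def proj(p,X):
    f=192/np.tan(np.radians(p["vfov"])/2);E=p["extrinsics"];c=E[:3,:3]@np.array(X)+E[:3,3]
    return np.array([p["cx"]+f*c[0]/c[2],p["cy"]+f*c[1]/c[2]])
def zoom(p,u,v,w,name,k=8):
    im=p["img"][max(0,v-w):v+w,max(0,u-w):u+w];im=cv2.resize(im,None,fx=k,fy=k,interpolation=cv2.INTER_CUBIC);cv2.imwrite("pics/"+name,im)
Z=dict(round_cup_a=0,square_cup=.006,patch_tin=0,straight_cup=0,round_rest=0,square_rest=0,oblong_rest=0)
E
python3 - <<'E'
from h import *
for n in ["scene","top"]:
    p=robot.read_camera(n)
    for th in Z:
        print(n,th,[(onz(p,np.array(d["position"])[::-1]*[512,384],Z[th]).round(4).tolist(),round(d["score"],2)) for d in robot.pinpoint(th,p)])
    if n=="top":
        A=[]
        for u,v in [(85,203),(200,155),(202,227),(425,205),(327,240),(311,147)]:
            A.append(cv2.resize(p["img"][v-32:v+32,u-32:u+32],(256,256),interpolation=cv2.INTER_CUBIC))
        cv2.imwrite("pics/z1.png",np.vstack([np.hstack(A[:3]),np.hstack(A[3:])]))
E
```

```text
scene round_cup_a [([0.5269, 0.4208], 0.8), ([0.4939, -0.4314], 0.64)]
scene square_cup [([0.6578, 0.1388], 0.88)]
scene patch_tin [([0.4276, -0.1766], 0.61)]
scene straight_cup [([0.6624, -0.1469], 0.91)]
scene round_rest [([0.6489, 0.1508], 0.9)]
scene square_rest [([0.5076, -0.4316], 0.97)]
scene oblong_rest [([0.4516, 0.1434], 0.91)]
top round_cup_a [([0.5139, -0.4341], 0.92), ([0.5235, 0.4219], 0.61)]
top square_cup [([0.6674, 0.145], 0.96), ([0.5027, -0.4445], 0.57)]
top patch_tin [([0.4201, -0.1753], 0.84)]
top straight_cup [([0.6675, -0.1557], 0.63)]
top round_rest [([0.6616, 0.1344], 0.78)]
top square_rest [([0.4969, -0.4434], 0.84), ([0.4198, -0.1808], 0.36)]
top oblong_rest [([0.4729, 0.1486], 0.73)]
```

View pics/z1.png

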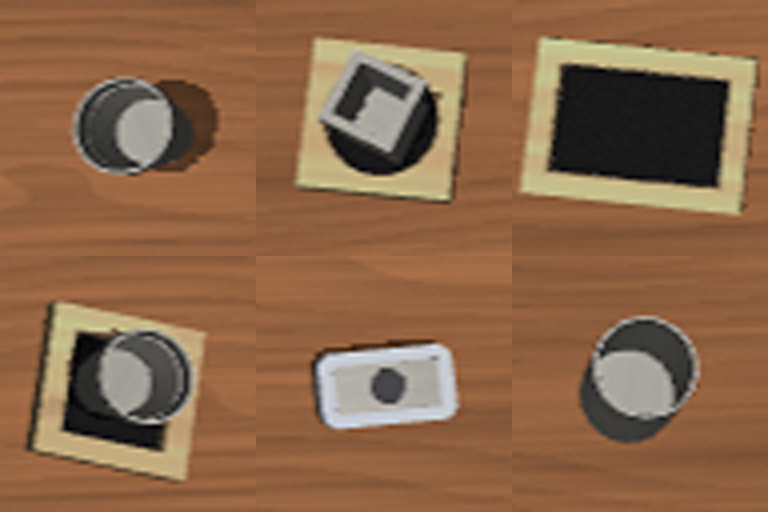

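```bash
cat > m.py <<'E'
from h import *
p=robot.read_camera("top")
def P(cell,x,y,z):
    u0,v0=[(85,203),(200,155),(202,227),(425,205),(327,240),(311,147)][cell]
    x-=256*(cell%3);y-=256*(cell//3)
    return onz(p,(u0-32+(x+.5)/4-.5,v0-32+(y+.5)/4-.5),z)
print("b",P(0,123.5,126,.055)," a",P(3,146,376,.061)," st",P(5,644,367,.069))
def quad(name,cell,pts,z):
    q=np.array([P(cell,x,y,z) for x,y in pts]);c=q.mean(0)
    e=[q[(i+1)%4]-q[i] for i in range(4)]
    print(name,c.round(4),[ (round(float(np.linalg.norm(d)),4),round(float(np.degrees(np.arctan2(d[1],d[0]))),1)) for d in e])
quad("sq",1,[(356,50),(430,80),(395,155),(320,118)],.066)
quad("rr",1,[(314,37),(467,52),(452,201),(296,185)],.014)
quad("ob",2,[(541,37),(757,58),(741,214),(520,190)],.014)
quad("sr",3,[(57,300),(206,333),(184,480),(32,450)],.014)
quad("tin",4,[(316,349),(454,340),(459,419),(322,430)],.034)
E
python3 m.py
python3 - <<'E'
from h import *
p=robot.read_camera("scene")
A=[]
for u,v in [(377,165),(312,218),(290,175),(112,220),(191,182),(219,238)]:
    A.append(cv2.resize(p["img"][v-32:v+32,u-32:u+32],(256,256),interpolation=cv2.INTER_CUBIC))
cv2.imwrite("pics/z2.png",np.vstack([np.hstack(A[:3]),np.hstack(A[3:])]))
E
```

```text
b [0.52590831 0.42050175]  a [ 0.5042908  -0.43359449]  st [ 0.66192273 -0.14503012]
sq [0.6543 0.1405] [(0.0502, -113.7), (0.0522, 155.1), (0.0523, 62.2), (0.0485, -27.3)]
rr [0.6559 0.1434] [(0.1018, -96.8), (0.1009, 173.8), (0.1024, 82.8), (0.1003, -6.5)]
ob [0.4629 0.138 ] [(0.1399, -96.9), (0.1, 173.3), (0.1412, 82.4), (0.0982, -7.5)]
sr [ 0.4995 -0.4395] [(0.1006, -103.9), (0.0989, 166.1), (0.1008, 77.5), (0.1013, -14.0)]
tin [ 0.4191 -0.1804] [(0.0879, -87.7), (0.0494, -179.6), (0.0868, 93.0), (0.0505, 1.7)]
```

View pics/z2.png

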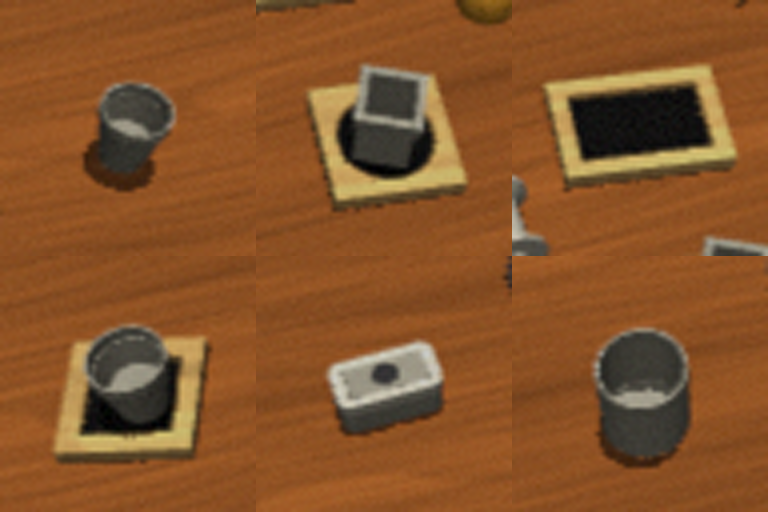

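```bash
cat >> h.py <<'E'
from scipy.spatial.transform import Rotation as Ro
def plan(x=None,y=None,z=None,yaw=None):
    s=robot.read_state();R=Ro.from_rotvec(s["orientation"]).as_matrix();p=s["tool_pos"]
    cy=np.degrees(np.arctan2(R[1,0],R[0,0]))
    t=np.array([p[0] if x is None else x,p[1] if y is None else y,p[2] if z is None else z])
    print("t",round(s["t"],2),"pos",p.round(4),"yaw",round(cy,2),"tilt",np.degrees(np.arccos(-R[2,2])).round(2),"open",round(s["opening"],4),"F",s["force"].round(1),"q",s["q"].round(2))
    turn=0
    if yaw is not None:
        turn=-((yaw-cy+90)%180-90)
    # after turn
    R2=R@Ro.from_euler("z",turn,degrees=True).as_matrix()
    print("turn tool",round(turn,2),"then shift",(R2.T@(t-p)).round(4))
E
python3 - <<'E'
from h import *
p=robot.read_camera("scene")
def P(cell,x,y,z):
    u0,v0=[(377,165),(312,218),(290,175),(112,220),(191,182),(219,238)][cell]
    x-=256*(cell%3);y-=256*(cell//3)
    return onz(p,(u0-32+(x+.5)/4-.5,v0-32+(y+.5)/4-.5),z)
print("b",P(0,137,108.5,.055),"a",P(3,127,354,.061),"st",P(5,641,367,.069))
def quad(name,cell,pts,z):
    q=np.array([P(cell,x,y,z) for x,y in pts]);c=q.mean(0)
    e=[q[(i+1)%4]-q[i] for i in range(4)]
    print(name,c.round(4),[ (round(float(np.linalg.norm(d)),4),round(float(np.degrees(np.arctan2(d[1],d[0]))),1)) for d in e])
quad("sq",1,[(363,66),(428,76),(421,127),(356,118)],.066)
quad("rr",1,[(308,89),(434,75),(467,184),(335,202)],.014)
quad("ob",2,[(544,84),(710,66),(736,157),(567,178)],.014)
quad("sr",3,[(75,340),(207,338),(194,453),(56,455)],.014)
quad("tin",4,[(329,370),(428,342),(442,378),(341,406)],.034)
plan(.655,.141,.18,64)
E
```

```text
b [0.52146281 0.4248047 ] a [ 0.49696713 -0.42801989] st [ 0.65886063 -0.14282591]
sq [0.6545 0.1452] [(0.0485, 63.3), (0.0464, -28.1), (0.0474, -115.4), (0.0474, 153.3)]
rr [0.656  0.1466] [(0.1001, 81.8), (0.1004, -7.7), (0.101, -97.0), (0.1026, 171.8)]
ob [0.4628 0.141 ] [(0.142, 82.3), (0.0983, -8.2), (0.1394, -97.0), (0.1, 173.3)]
sr [ 0.5008 -0.4352] [(0.1011, 75.2), (0.1031, -12.3), (0.1009, -104.9), (0.1028, 167.8)]
tin [ 0.4171 -0.1771] [(0.0824, 94.7), (0.0394, 4.0), (0.0826, -86.0), (0.0383, -176.3)]
t 1.8 pos [0.1943 0.5677 0.2187] yaw 71.1 tilt 0.0 open 0.093 F [0.9 0.2 0.5] q [ 1.16  0.13  1.49 -0.    1.52 -0.09]
turn tool 7.1 then shift [-0.1815  0.6011  0.0387]
```

Call:
jog_arm(commands=[-1, 0, 0, 0, 7.1, -1, -0.0101, 0.0334, 0, 0, -1, -0.0101, 0.0334, 0, 0, -1, -0.0101, 0.0334, 0, 0, -1, -0.0101, 0.0334, 0, 0, -1, -0.0101, 0.0334, 0, 0, -1, -0.0101, 0.0334, 0, 0, -1, -0.0101, 0.0334, 0, 0, -1, -0.0101, 0.0334, 0, 0, -1, -0.0101, 0.0334, 0, 0, -1, -0.0101, 0.0334, 0, 0, -1, -0.0101, 0.0334, 0, 0, -1, -0.0101, 0.0334, 0, 0, -1, -0.0101, 0.0334, 0, 0, -1, -0.0101, 0.0334, 0, 0, -1, -0.0101, 0.0334, 0, 0, -1, -0.0101, 0.0334, 0, 0, -1, -0.0101, 0.0334, 0, 0, -1, -0.0101, 0.0334, 0, 0, -1, 0, 0, 0, 0], grip_force=25)

```text
t: 3.47
tool_pos: [0.6582, 0.1354, 0.2175]
orientation: [2.666, 1.658, -0.001]
force: [1.1, -0.6, -0.4]
opening: 0.0932
```

Run:
```python
from h import *
plan(.6545,.143,.045,63.5)
p=robot.read_camera("wrist");cv2.imwrite("pics/w1.png",p["img"])
print([ (np.array(d["position"])[::-1]*[512,384],d["score"]) for d in robot.pinpoint("square_cup",p)])
for z in (.066,.006): print(proj(p,(.6545,.143,z)), proj(p,(.6545,.1405,z)))
```

```text
t 3.47 pos [0.6582 0.1354 0.2175] yaw 63.74 tilt 0.12 open 0.0932 F [ 1.1 -0.6 -0.4] q [ 0.13  0.33  1.27 -0.    1.55 -0.98]
turn tool 0.24 then shift [ 0.0054 -0.0069  0.1725]
[(array([257.28  , 158.2848]), 0.88)]
[257.2336483  166.98748335] [254.88323482 168.12485043]
[256.40325079 155.50372908] [254.40733956 156.47907268]
```

View pics/w1.png

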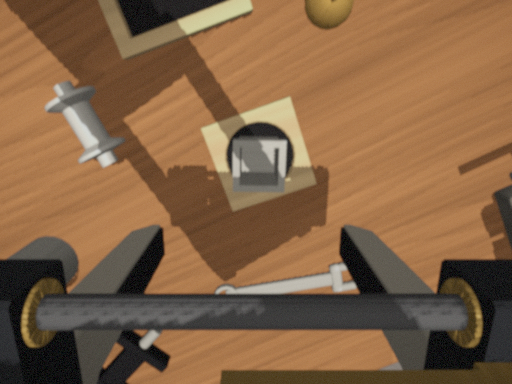

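Call:
jog_arm(commands=[-1, 0.0055, -0.007, 0, 0.2, -1, 0, 0, 0.03, 0, -1, 0, 0, 0.03, 0, -1, 0, 0, 0.03, 0, -1, 0, 0, 0.03, 0, -1, 0, 0, 0.03, 0, -1, 0, 0, 0.015, 0, -1, 0, 0, 0.0115, 0, -1, 0, 0, 0, 0, 1, 0, 0, 0, 0, 1, 0, 0, 0, 0, 1, 0, 0, 0, 0, 1, 0, 0, 0, 0, 1, 0, 0, 0, 0, 1, 0, 0, 0, 0, 1, 0, 0, 0, 0, 1, 0, 0, 0, 0])

```text
t: 4.98
tool_pos: [0.6513, 0.1486, 0.0425]
orientation: [2.667, 1.66, 0.0]
force: [-0.1, -1.5, 1.6]
opening: 0.0498
```

Run:
```python
from h import *
plan(z=.19)
```

```text
t 4.98 pos [0.6513 0.1486 0.0425] yaw 63.8 tilt 0.02 open 0.0498 F [-0.1 -1.5  1.6] q [ 0.15  0.45  1.44 -0.    1.25 -0.97]
turn tool 0 then shift [ 0.000e+00  1.000e-04 -1.475e-01]
```

Call:
jog_arm(commands=[1, 0, 0, -0.008, 0, 1, 0, 0, -0.015, 0, 1, 0, 0, -0.025, 0, 1, 0, 0, -0.025, 0, 1, 0, 0, -0.025, 0, 1, 0, 0, -0.025, 0, 1, 0, 0, -0.02, 0, 1, 0, 0, 0, 0, 1, 0, 0, 0, 0])

```text
t: 5.73
tool_pos: [0.6524, 0.1491, 0.1881]
orientation: [2.666, 1.659, 0.007]
force: [-0.8, 0.1, -1.4]
opening: 0.0498
```

Run:
```python
from h import *
plan(.66,-.31,.19)
p=robot.read_camera("scene");zoom(p,312,200,50,"s2.png")
```

```text
t 5.73 pos [0.6524 0.1491 0.1881] yaw 63.81 tilt 0.26 open 0.0498 F [-0.8  0.1 -1.4] q [ 0.15  0.33  1.32  0.    1.49 -0.97]
turn tool 0 then shift [-0.4086  0.2095 -0.0022]
```

View pics/s2.png

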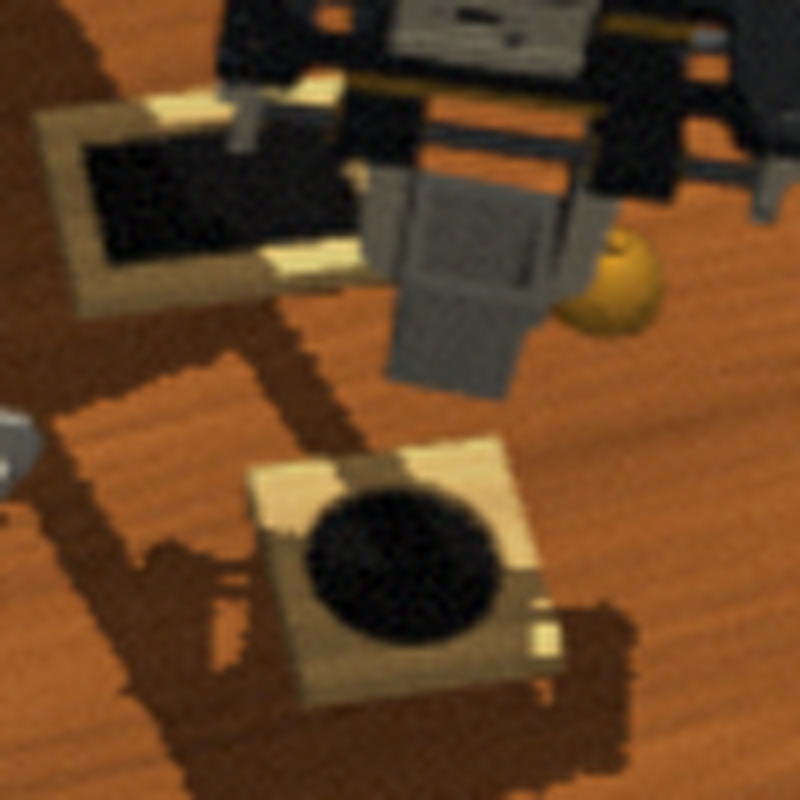

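The square cup is held upright and the round recess is empty. Carrying it to the free spot.

Call:
jog_arm(commands=[1, -0.012, 0.006, 0, 0, 1, -0.024, 0.0123, 0, 0, 1, -0.024, 0.0123, 0, 0, 1, -0.024, 0.0123, 0, 0, 1, -0.024, 0.0123, 0, 0, 1, -0.024, 0.0123, 0, 0, 1, -0.024, 0.0123, 0, 0, 1, -0.024, 0.0123, 0, 0, 1, -0.024, 0.0123, 0, 0, 1, -0.024, 0.0123, 0, 0, 1, -0.024, 0.0123, 0, 0, 1, -0.024, 0.0123, 0, 0, 1, -0.024, 0.0123, 0, 0, 1, -0.024, 0.0123, 0, 0, 1, -0.024, 0.0123, 0, 0, 1, -0.024, 0.0123, 0, 0, 1, -0.024, 0.0123, 0, 0, 1, -0.012, 0.007, 0, 0, 1, 0, 0, 0, 0, 1, 0, 0, 0, 0])

```text
t: 7.45
tool_pos: [0.6576, -0.3109, 0.1826]
orientation: [-2.666, -1.656, 0.003]
force: [0.3, 0.5, -0.6]
opening: 0.0497
```

Run:
```python
from h import *
plan(.66,-.31,.0375)
```

```text
t 7.45 pos [ 0.6576 -0.3109  0.1826] yaw 63.69 tilt 0.21 open 0.0497 F [ 0.3  0.5 -0.6] q [-0.51  0.5   1.11  0.    1.54 -1.62]
turn tool 0 then shift [0.0018 0.0023 0.1451]
```

Call:
jog_arm(commands=[1, 0, 0, 0.015, 0, 1, 0, 0, 0.03, 0, 1, 0, 0, 0.03, 0, 1, 0, 0, 0.03, 0, 1, 0, 0, 0.02, 0, 1, 0, 0, 0.01, 0, 1, 0, 0, 0, 0, 1, 0, 0, 0, 0, 1, 0, 0, 0, 0])

```text
t: 8.2
tool_pos: [0.6605, -0.3102, 0.0525]
orientation: [2.664, 1.659, 0.002]
force: [-0.2, 0.9, -0.2]
opening: 0.0497
```

Run:
```python
from h import *
for i in range(3):
  robot.read_camera("top"); plan(z=.0365)
```

```text
t 8.25 pos [ 0.6608 -0.3105  0.0529] yaw 63.82 tilt 0.22 open 0.0497 F [ 0.7  0.1 -0.9] q [-0.51  0.59  1.23  0.    1.32 -1.62]
turn tool 0 then shift [ 0.     -0.0001  0.0164]
t 8.3 pos [ 0.6608 -0.3106  0.053 ] yaw 63.82 tilt 0.23 open 0.0499 F [-0.1 -0.6 -0.6] q [-0.51  0.59  1.23  0.    1.32 -1.62]
turn tool 0 then shift [ 0.     -0.0001  0.0165]
t 8.35 pos [ 0.6606 -0.3106  0.0527] yaw 63.81 tilt 0.21 open 0.05 F [-0.4  1.2 -1.4] q [-0.51  0.59  1.23  0.    1.32 -1.62]
turn tool 0 then shift [ 0.     -0.0001  0.0162]
```

Call:
jog_arm(commands=[1, 0, 0, 0.008, 0, 1, 0, 0, 0.005, 0, 1, 0, 0, 0.0025, 0, 1, 0, 0, 0, 0, 1, 0, 0, 0, 0, 1, 0, 0, 0, 0])

```text
t: 8.85
tool_pos: [0.6595, -0.3108, 0.0359]
orientation: [2.666, 1.659, 0.0]
force: [-3.5, -0.2, 8.1]
opening: 0.0497
```

Run:
```python
from h import *
plan(z=.19)
```

```text
t 8.85 pos [ 0.6595 -0.3108  0.0359] yaw 63.78 tilt 0.09 open 0.0497 F [-3.5 -0.2  8.1] q [-0.51  0.61  1.24 -0.    1.3  -1.62]
turn tool 0 then shift [-1.000e-04  2.000e-04 -1.541e-01]
```

Call:
jog_arm(commands=[-1, 0, 0, 0, 0, -1, 0, 0, 0, 0, -1, 0, 0, 0, 0, -1, 0, 0, 0, 0, -1, 0, 0, -0.005, 0, -1, 0, 0, -0.02, 0, -1, 0, 0, -0.03, 0, -1, 0, 0, -0.035, 0, -1, 0, 0, -0.035, 0, -1, 0, 0, -0.025, 0, -1, 0, 0, 0, 0, -1, 0, 0, 0, 0, -1, 0, 0, 0, 0])

```text
t: 9.93
tool_pos: [0.659, -0.3097, 0.184]
orientation: [-2.666, -1.66, 0.001]
force: [-0.2, 0.5, -0.5]
opening: 0.0926
```

Run:
```python
from h import *
plan(.501,-.431,.19,60)
```

```text
t 9.93 pos [ 0.659  -0.3097  0.184 ] yaw 63.81 tilt 0.05 open 0.0926 F [-0.2  0.5 -0.5] q [-0.51  0.5   1.11  0.    1.54 -1.62]
turn tool 3.81 then shift [-0.184  -0.0762 -0.006 ]
```

Call:
jog_arm(commands=[-1, -0.02, -0.0098, 0, 0, -1, -0.02, -0.0098, 0, 0, -1, -0.02, -0.0098, 0, 0, -1, -0.02, -0.0098, 0, 0, -1, -0.02, -0.0098, 0, 0, -1, -0.02, -0.0098, 0, 0, -1, -0.02, -0.0098, 0, 0, -1, -0.02, -0.0098, 0, 0, -1, -0.019, -0.0098, 0, 0, -1, 0, 0, 0, 0, -1, 0, 0, 0, 0, -1, 0, 0, 0, 0])

```text
t: 10.93
tool_pos: [0.5009, -0.4307, 0.183]
orientation: [-2.665, -1.659, 0.0]
force: [-0.2, 0.5, 0.1]
opening: 0.0929
```

Run:
```python
from h import *
p=robot.read_camera("wrist");cv2.imwrite("pics/w3.png",p["img"])
plan(.501,-.431,.046)
print(proj(p,(.501,-.431,.066)),proj(p,(.5,-.437,.014)))
q=robot.read_camera("top");zoom(q,370,170,48,"t3.png")
```

```text
t 10.98 pos [ 0.5014 -0.4306  0.1834] yaw 63.84 tilt 0.11 open 0.0929 F [-0.6 -0.2 -0.8] q [-0.79  0.31  1.34  0.    1.49 -1.9 ]
turn tool 0 then shift [-7.000e-04  1.000e-04  1.374e-01]
[251.12136025 183.87485242] [245.29595059 172.22380137]
```

View pics/w3.png

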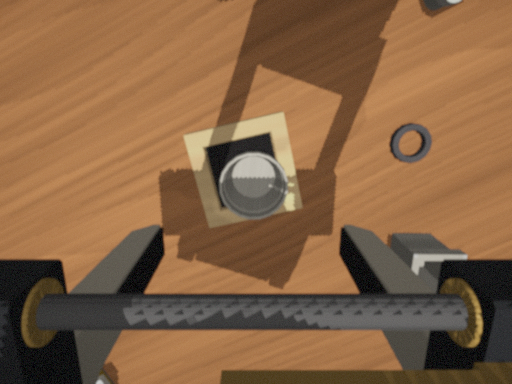

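View pics/t3.png

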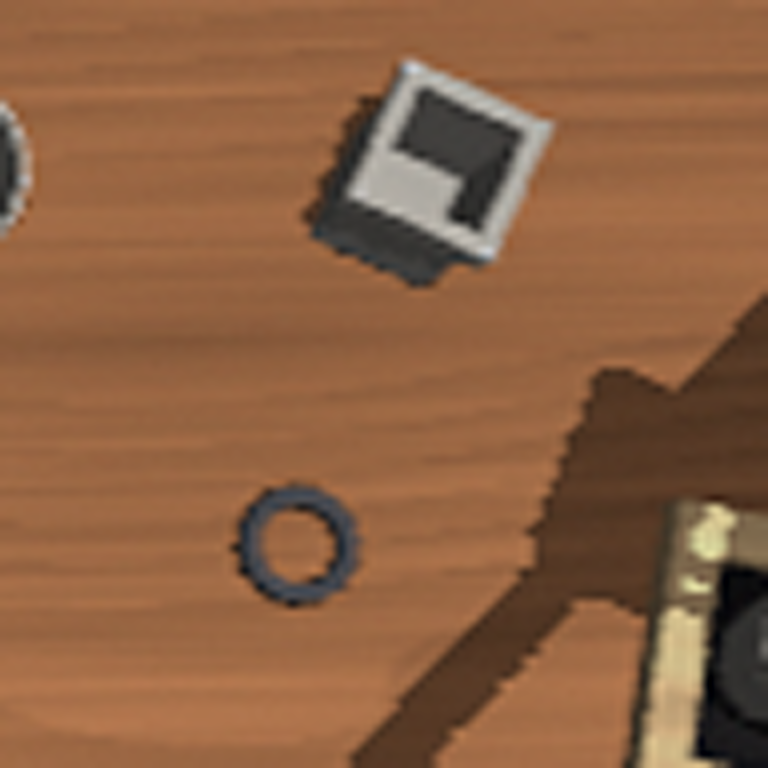

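Call:
jog_arm(commands=[-1, 0.001, 0, 0.01, 0, -1, 0, 0, 0.03, 0, -1, 0, 0, 0.03, 0, -1, 0, 0, 0.03, 0, -1, 0, 0, 0.022, 0, -1, 0, 0, 0.013, 0, -1, 0, 0, 0.006, 0, -1, 0, 0, 0, 0, -1, 0, 0, 0, 0, 1, 0, 0, 0, 0, 1, 0, 0, 0, 0, 1, 0, 0, 0, 0, 1, 0, 0, 0, 0, 1, 0, 0, 0, 0, 1, 0, 0, 0, 0, 1, 0, 0, 0, 0])

```text
t: 12.37
tool_pos: [0.5018, -0.4308, 0.0441]
orientation: [2.667, 1.66, 0.0]
force: [0.4, 0.5, 2.0]
opening: 0.0593
```

Run:
```python
from h import *
plan(z=.19)
```

```text
t 12.37 pos [ 0.5018 -0.4308  0.0441] yaw 63.8 tilt 0.04 open 0.0593 F [0.4 0.5 2. ] q [-0.79  0.43  1.46  0.    1.25 -1.9 ]
turn tool 0 then shift [-0.000e+00  1.000e-04 -1.459e-01]
```

Call:
jog_arm(commands=[1, 0, 0, -0.008, 0, 1, 0, 0, -0.015, 0, 1, 0, 0, -0.025, 0, 1, 0, 0, -0.025, 0, 1, 0, 0, -0.025, 0, 1, 0, 0, -0.025, 0, 1, 0, 0, -0.025, 0, 1, 0, 0, 0, 0, 1, 0, 0, 0, 0, 1, 0, 0, 0, 0])

```text
t: 13.2
tool_pos: [0.5014, -0.4306, 0.1918]
orientation: [2.667, 1.66, 0.0]
force: [-0.9, 0.6, -1.1]
opening: 0.0595
```

Run:
```python
from h import *
plan(.656,.145,.19)
p=robot.read_camera("scene");zoom(p,112,200,48,"s4.png")
```

```text
t 13.2 pos [ 0.5014 -0.4306  0.1918] yaw 63.8 tilt 0.01 open 0.0595 F [-0.9  0.6 -1.1] q [-0.79  0.31  1.34 -0.    1.5  -1.9 ]
turn tool 0 then shift [ 0.5847 -0.1154  0.0017]
```

View pics/s4.png

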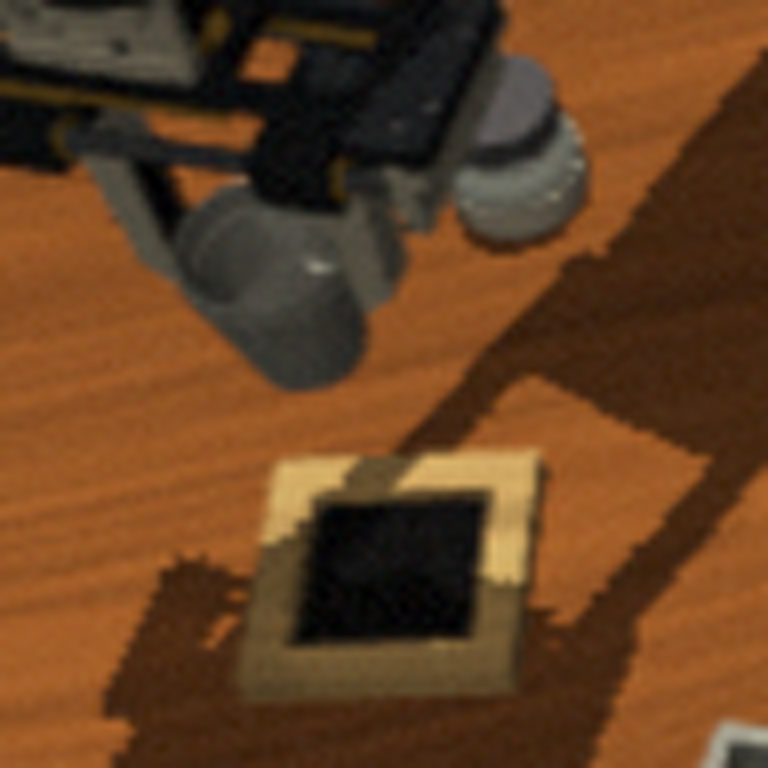

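```bash
cat >> h.py <<'E'
def overlay(p,cx,cy,z0,name,c,w,k=8,axis=(0,0,1),parts=((.030,.06),(.030,.049),(.019,0))):
    im=p["img"].copy();u,v=c
    x0,y0=max(0,u-w),max(0,v-w)
    im=cv2.resize(im[y0:v+w,x0:u+w],None,fx=k,fy=k,interpolation=cv2.INTER_CUBIC)
    for r,h in parts:
        pts=[proj(p,(cx+r*np.cos(a),cy+r*np.sin(a),z0+h)) for a in np.linspace(0,2*np.pi,40)]
        pts=((np.array(pts)-[x0,y0]+.5)*k-.5).round().astype(np.int32)
        cv2.polylines(im,[pts],True,(0,255,0),1)
    cv2.imwrite("pics/"+name,im)
E
python3 - <<'E'
from h import *
p=robot.read_camera("scene")
overlay(p,.5014,-.4306,.1918-.0381,"s5.png",(105,190),40)
p=robot.read_camera("top")
overlay(p,.5014,-.4306,.1918-.0381,"t5.png",(430,195),40)
E
python3 -c "
import cv2,numpy as np
a=cv2.imread('pics/s5.png');b=cv2.imread('pics/t5.png');cv2.imwrite('pics/st5.png',cv2.resize(np.hstack([a,b]),(800,400)))"
```

```text
(no output)
```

View pics/st5.png

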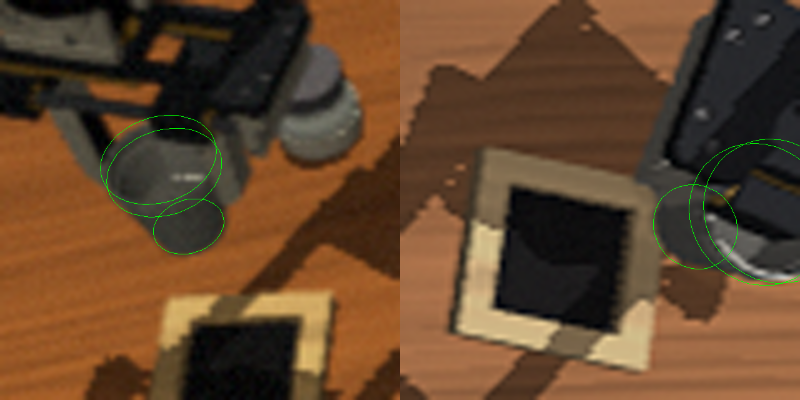

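Call:
jog_arm(commands=[1, 0.015, -0.003, 0, 0, 1, 0.0308, -0.0061, 0, 0, 1, 0.0308, -0.0061, 0, 0, 1, 0.0308, -0.0061, 0, 0, 1, 0.0308, -0.0061, 0, 0, 1, 0.0308, -0.0061, 0, 0, 1, 0.0308, -0.0061, 0, 0, 1, 0.0308, -0.0061, 0, 0, 1, 0.0308, -0.0061, 0, 0, 1, 0.0308, -0.0061, 0, 0, 1, 0.0308, -0.0061, 0, 0, 1, 0.0308, -0.0061, 0, 0, 1, 0.0308, -0.0061, 0, 0, 1, 0.0308, -0.0061, 0, 0, 1, 0.0308, -0.0061, 0, 0, 1, 0.0308, -0.0061, 0, 0, 1, 0.0308, -0.0061, 0, 0, 1, 0.0308, -0.0061, 0, 0, 1, 0.0308, -0.0061, 0, 0, 1, 0.015, -0.003, 0, 0])

```text
t: 15.02
tool_pos: [0.6548, 0.1491, 0.1904]
orientation: [-2.663, -1.663, 0.002]
force: [-0.0, 0.6, -2.1]
opening: 0.0597
```

Call:
jog_arm(commands=[1, 0, 0, 0, 0, 1, 0, 0, 0, 0, 1, 0, 0, 0, 0, 1, 0, 0, 0, 0])

```text
t: 15.35
tool_pos: [0.6553, 0.1434, 0.1914]
orientation: [2.668, 1.658, -0.001]
force: [-0.3, -0.0, -1.4]
opening: 0.0599
```

Run:
```python
from h import *
plan(.656,.145,.054)
```

```text
t 15.35 pos [0.6553 0.1434 0.1914] yaw 63.73 tilt 0.04 open 0.0599 F [-0.3 -0.  -1.4] q [ 0.14  0.33  1.3  -0.    1.51 -0.97]
turn tool 0 then shift [ 1.900e-03 -1.000e-04  1.374e-01]
```

Call:
jog_arm(commands=[1, 0.0015, 0, 0.01, 0, 1, 0, 0, 0.025, 0, 1, 0, 0, 0.025, 0, 1, 0, 0, 0.025, 0, 1, 0, 0, 0.025, 0, 1, 0, 0, 0.02, 0, 1, 0, 0, 0.007, 0, 1, 0, 0, 0, 0, 1, 0, 0, 0, 0, 1, 0, 0, 0.005, 0, 1, 0, 0, 0.0025, 0, 1, 0, 0, 0.001, 0, 1, 0, 0, 0, 0, 1, 0, 0, 0, 0])

```text
t: 16.52
tool_pos: [0.6565, 0.1462, 0.0466]
orientation: [2.667, 1.66, 0.001]
force: [0.6, 0.5, -1.3]
opening: 0.0598
```

Run:
```python
from h import *
plan(z=.0441)
```

```text
t 16.52 pos [0.6565 0.1462 0.0466] yaw 63.81 tilt 0.03 open 0.0598 F [ 0.6  0.5 -1.3] q [ 0.14  0.45  1.42 -0.    1.26 -0.97]
turn tool 0 then shift [-0.     -0.      0.0025]
```

Call:
jog_arm(commands=[1, 0, 0, 0.0015, 0, 1, 0, 0, 0.001, 0, 1, 0, 0, 0.0005, 0, 1, 0, 0, 0, 0, 1, 0, 0, 0, 0, -1, 0, 0, 0, 0, -1, 0, 0, 0, 0, -1, 0, 0, 0, 0, -1, 0, 0, 0, 0, -1, 0, 0, -0.005, 0, -1, 0, 0, -0.02, 0, -1, 0, 0, -0.03, 0, -1, 0, 0, -0.035, 0, -1, 0, 0, -0.035, 0, -1, 0, 0, -0.02, 0, -1, 0, 0, 0, 0, -1, 0, 0, 0, 0, -1, 0, 0, 0, 0])

```text
t: 18.02
tool_pos: [0.6558, 0.146, 0.1873]
orientation: [-2.667, -1.66, 0.002]
force: [0.4, -0.0, 0.3]
opening: 0.093
```

Run:
```python
from h import *
p=robot.read_camera("wrist")
overlay(p,.6565,.1462,.006,"w6.png",(256,170),60,6)
plan(.66,-.31,.19)
```

```text
t 18.07 pos [0.6553 0.146  0.1863] yaw 63.8 tilt 0.16 open 0.093 F [-0.8 -0.6  0.1] q [ 0.14  0.34  1.3   0.    1.5  -0.97]
turn tool 0 then shift [-0.4071  0.2055 -0.0035]
```

View pics/w6.png

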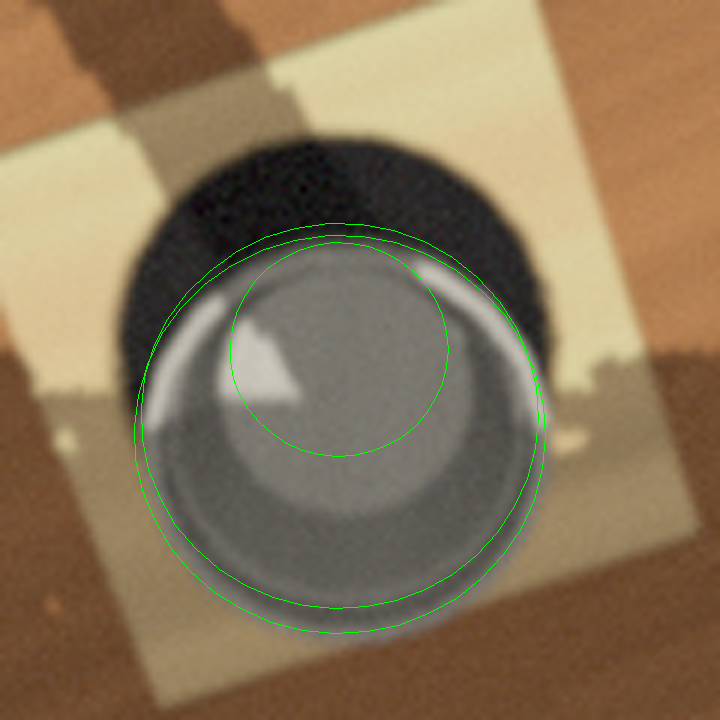

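Call:
jog_arm(commands=[-1, 0.019, -0.024, 0, 0, -1, 0.019, -0.024, 0, 0, -1, 0.019, -0.024, 0, 0, -1, 0.019, -0.024, 0, 0, -1, 0.019, -0.024, 0, 0, -1, 0.019, -0.024, 0, 0, -1, 0.019, -0.024, 0, 0, -1, 0.019, -0.024, 0, 0, -1, 0.019, -0.024, 0, 0, -1, 0.019, -0.024, 0, 0, -1, 0, 0, 0, 0, -1, 0, 0, 0, 0, -1, 0, 0, 0, 0, -1, 0, 0, 0, 0])

```text
t: 19.23
tool_pos: [0.5249, 0.4213, 0.187]
orientation: [2.667, 1.659, -0.003]
force: [0.2, 0.1, -0.2]
opening: 0.0931
```

Run:
```python
from h import *
plan(.5235,.4225,.041)
p=robot.read_camera("wrist")
overlay(p,.5235,.4225,0,"w7.png",(256,170),60,6)
```

```text
t 19.23 pos [0.5249 0.4213 0.187 ] yaw 63.75 tilt 0.11 open 0.0931 F [ 0.2  0.1 -0.2] q [ 0.6   0.34  1.3  -0.    1.5  -0.51]
turn tool 0 then shift [ 0.0007 -0.0017  0.146 ]
```

View pics/w7.png

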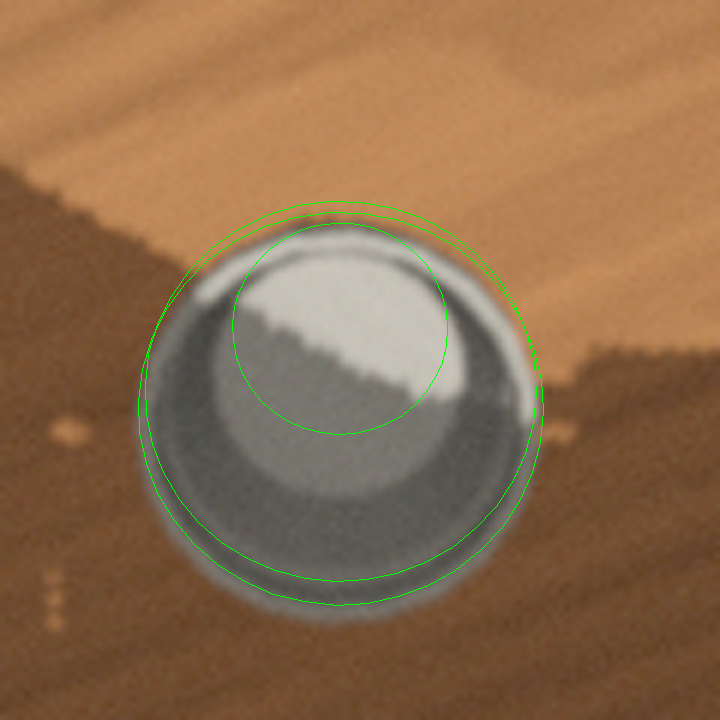

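Call:
jog_arm(commands=[-1, 0, 0.001, 0.01, 0, -1, 0, 0, 0.03, 0, -1, 0, 0, 0.03, 0, -1, 0, 0, 0.03, 0, -1, 0, 0, 0.022, 0, -1, 0, 0, 0.015, 0, -1, 0, 0, 0.01, 0, -1, 0, 0, 0, 0, -1, 0, 0, 0, 0, -1, 0, 0, 0, 0])

```text
t: 20.12
tool_pos: [0.527, 0.4228, 0.0432]
orientation: [-2.667, -1.66, -0.005]
force: [-0.8, -0.0, 0.6]
opening: 0.093
```

Run:
```python
from h import *
plan(z=.0385)
```

```text
t 20.12 pos [0.527  0.4228 0.0432] yaw 63.79 tilt 0.18 open 0.093 F [-0.8 -0.   0.6] q [ 0.6   0.46  1.42 -0.    1.26 -0.51]
turn tool 0 then shift [-0.     -0.      0.0047]
```

Call:
jog_arm(commands=[-1, 0, 0, 0.0045, 0, -1, 0, 0, 0, 0, -1, 0, 0, 0, 0, -1, 0, 0, 0, 0, 1, 0, 0, 0, 0, 1, 0, 0, 0, 0, 1, 0, 0, 0, 0, 1, 0, 0, 0, 0, 1, 0, 0, 0, 0, 1, 0, 0, 0, 0, 1, 0, 0, 0, 0])

```text
t: 21.03
tool_pos: [0.5257, 0.4221, 0.0366]
orientation: [2.667, 1.66, -0.0]
force: [0.1, 0.2, 0.7]
opening: 0.0589
```

Run:
```python
from h import *
plan(z=.20)
```

```text
t 21.03 pos [0.5257 0.4221 0.0366] yaw 63.8 tilt 0.0 open 0.0589 F [0.1 0.2 0.7] q [ 0.6   0.47  1.42 -0.    1.25 -0.51]
turn tool 0 then shift [-0.     -0.     -0.1634]
```

Call:
jog_arm(commands=[-0.5, 0, 0, 0, 0, -0.5, 0, 0, 0, 0, -0.5, 0, 0, -0.003, 0, -0.5, 0, 0, 0, 0, -0.5, 0, 0, 0, 0, 1, 0, 0, 0, 0, 1, 0, 0, 0, 0, 1, 0, 0, 0, 0, 1, 0, 0, 0, 0, 1, 0, 0, 0, 0, 1, 0, 0, 0, 0])

```text
t: 21.95
tool_pos: [0.5257, 0.4221, 0.0396]
orientation: [-2.667, -1.66, 0.0]
force: [-0.0, -0.5, 0.7]
opening: 0.0586
```

Run:
```python
from h import *
plan(z=.20)
```

```text
t 21.95 pos [0.5257 0.4221 0.0396] yaw 63.81 tilt 0.0 open 0.0586 F [-0.  -0.5  0.7] q [ 0.6   0.47  1.42  0.    1.25 -0.51]
turn tool 0 then shift [-0.     -0.     -0.1604]
```

Call:
jog_arm(commands=[1, 0, 0, -0.008, 0, 1, 0, 0, -0.015, 0, 1, 0, 0, -0.025, 0, 1, 0, 0, -0.025, 0, 1, 0, 0, -0.025, 0, 1, 0, 0, -0.025, 0, 1, 0, 0, -0.025, 0, 1, 0, 0, -0.012, 0, 1, 0, 0, 0, 0, 1, 0, 0, 0, 0, 1, 0, 0, 0, 0])

```text
t: 22.87
tool_pos: [0.5249, 0.4216, 0.1978]
orientation: [2.667, 1.66, -0.004]
force: [-0.2, -0.1, -2.4]
opening: 0.0587
```

```bash
cat >> h.py <<'E'
def both(x,y,z0,name,w=36):
    for n in ("scene","top"):
        p=robot.read_camera(n);c=proj(p,(x,y,z0+.03)).round().astype(int)
        overlay(p,x,y,z0,n+"_.png",c,w,11)
    a=cv2.imread("pics/scene_.png");b=cv2.imread("pics/top_.png")
    cv2.imwrite("pics/"+name,np.hstack([cv2.resize(a,(400,400)),cv2.resize(b,(400,400))]))
E
python3 - <<'E'
from h import *
plan(.6562,.1458,.2)
s=robot.read_state()["tool_pos"]
both(s[0],s[1],s[2]-.0396,"b8.png")
E
```

```text
t 22.87 pos [0.5249 0.4216 0.1978] yaw 63.81 tilt 0.14 open 0.0587 F [-0.2 -0.1 -2.4] q [ 0.6   0.34  1.28 -0.    1.52 -0.51]
turn tool 0 then shift [-0.1896  0.2395 -0.0021]
```

View pics/b8.png

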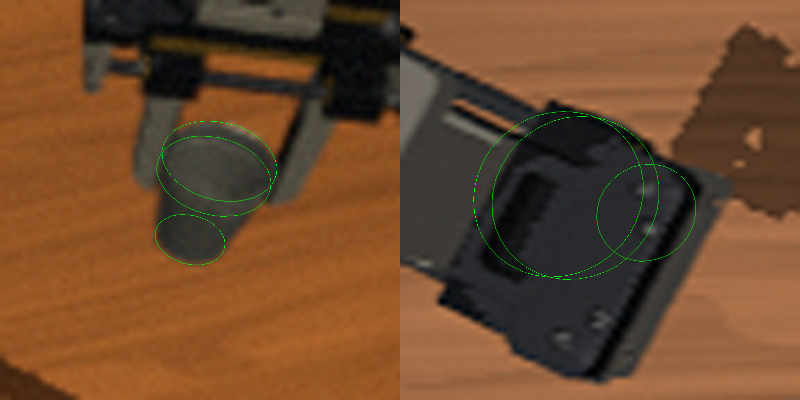

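Call:
jog_arm(commands=[1, -0.0095, 0.012, 0, 0, 1, -0.019, 0.024, 0, 0, 1, -0.019, 0.024, 0, 0, 1, -0.019, 0.024, 0, 0, 1, -0.019, 0.024, 0, 0, 1, -0.019, 0.024, 0, 0, 1, -0.019, 0.024, 0, 0, 1, -0.019, 0.024, 0, 0, 1, -0.019, 0.024, 0, 0, 1, -0.019, 0.024, 0, 0, 1, -0.0095, 0.012, 0, 0, 1, 0, 0, 0, 0, 1, 0, 0, 0, 0, 1, 0, 0, 0, 0, 1, 0, 0, 0.03, 0, 1, 0, 0, 0.03, 0, 1, 0, 0, 0.02, 0, 1, 0, 0, 0, 0, 1, 0, 0, 0, 0, 1, 0, 0, 0, 0])

```text
t: 24.63
tool_pos: [0.6577, 0.1469, 0.1214]
orientation: [2.665, 1.662, 0.003]
force: [0.2, -0.1, -0.6]
opening: 0.0589
```

Run:
```python
from h import *
plan(.6563,.1461,.0676)
s=robot.read_state()["tool_pos"]
both(s[0],s[1],s[2]-.0396,"b9.png")
```

```text
t 24.63 pos [0.6577 0.1469 0.1214] yaw 63.88 tilt 0.11 open 0.0589 F [ 0.2 -0.1 -0.6] q [ 0.14  0.38  1.37  0.    1.39 -0.97]
turn tool 0 then shift [-0.0014 -0.001   0.0538]
```

View pics/b9.png

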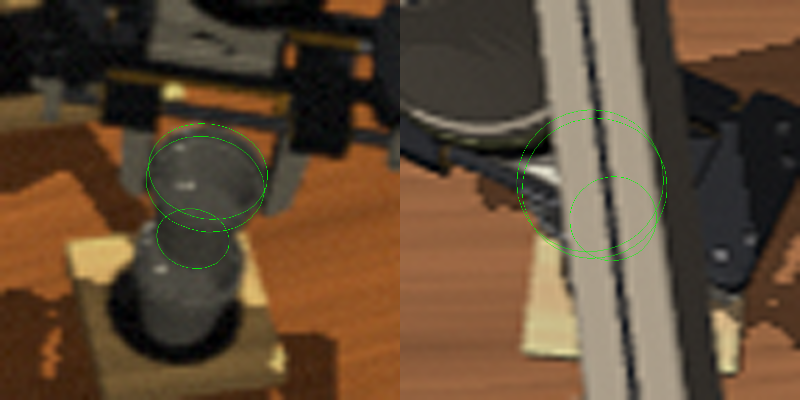

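Call:
jog_arm(commands=[1, -0.001, -0.0005, 0.01, 0, 1, 0, 0, 0.012, 0, 1, 0, 0, 0.01, 0, 1, 0, 0, 0.008, 0, 1, 0, 0, 0.006, 0, 1, 0, 0, 0.002, 0, 1, 0, 0, 0, 0, 1, 0, 0, 0, 0, 1, 0, 0, 0, 0, 1, 0, 0, 0, 0])

```text
t: 25.57
tool_pos: [0.6562, 0.1449, 0.0717]
orientation: [-2.667, -1.66, 0.0]
force: [-0.3, -1.1, -1.8]
opening: 0.0587
```

Run:
```python
from h import *
plan(.6563,.1461,.0676)
```

```text
t 25.57 pos [0.6562 0.1449 0.0717] yaw 63.8 tilt 0.01 open 0.0587 F [-0.3 -1.1 -1.8] q [ 0.14  0.43  1.41 -0.    1.3  -0.97]
turn tool 0 then shift [ 0.0011 -0.0004  0.0041]
```

No contact yet; 4 mm to go.

Call:
jog_arm(commands=[1, 0.001, 0, 0.0015, 0, 1, 0, 0, 0.0015, 0, 1, 0, 0, 0, 0, 1, 0, 0, 0, 0, 1, 0, 0, 0, 0])

```text
t: 25.98
tool_pos: [0.6577, 0.1463, 0.0699]
orientation: [2.666, 1.66, 0.004]
force: [1.6, 1.9, 5.3]
opening: 0.0589
```

Run:
```python
from h import *
plan(.6563,.1461,.0676)
```

```text
t 25.98 pos [0.6577 0.1463 0.0699] yaw 63.81 tilt 0.14 open 0.0589 F [1.6 1.9 5.3] q [ 0.14  0.43  1.41  0.    1.3  -0.97]
turn tool 0 then shift [-0.0008 -0.0012  0.0023]
```

Call:
jog_arm(commands=[-0.4, 0, 0, 0, 0, -0.4, 0, 0, 0, 0, -1, 0, 0, 0, 0, -1, 0, 0, 0, 0, -1, 0, 0, 0, 0, -1, 0, 0, -0.005, 0, -1, 0, 0, -0.02, 0, -1, 0, 0, -0.03, 0, -1, 0, 0, -0.035, 0, -1, 0, 0, -0.03, 0, -1, 0, 0, 0, 0, -1, 0, 0, 0, 0, -1, 0, 0, 0, 0])

```text
t: 27.07
tool_pos: [0.6565, 0.1458, 0.1884]
orientation: [-2.667, -1.66, 0.0]
force: [0.1, -1.1, -1.1]
opening: 0.0931
```

Run:
```python
from h import *
both(.6563,.1461,.028,"b10.png")
p=robot.read_camera("wrist")
overlay(p,.6563,.1461,.028,"w10.png",(256,190),66,6)
plan(.66,-.31,.19)
```

```text
t 27.22 pos [0.6556 0.1457 0.1864] yaw 63.8 tilt 0.2 open 0.0929 F [-0.3 -0.7  0.9] q [ 0.14  0.34  1.3   0.    1.5  -0.97]
turn tool 0 then shift [-0.4069  0.2052 -0.0034]
```

View pics/b10.png

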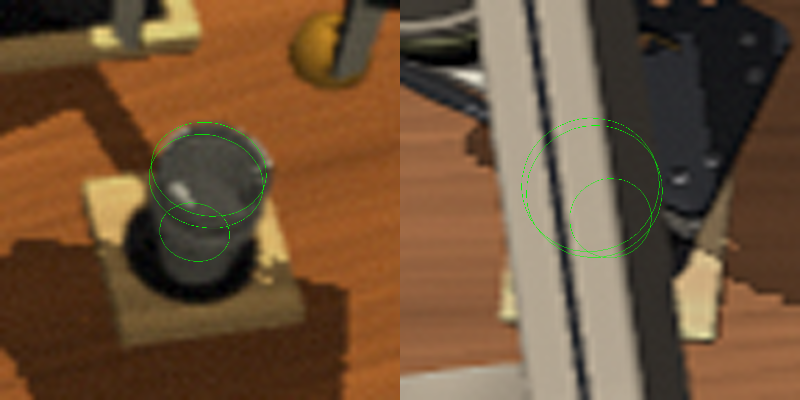

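View pics/w10.png

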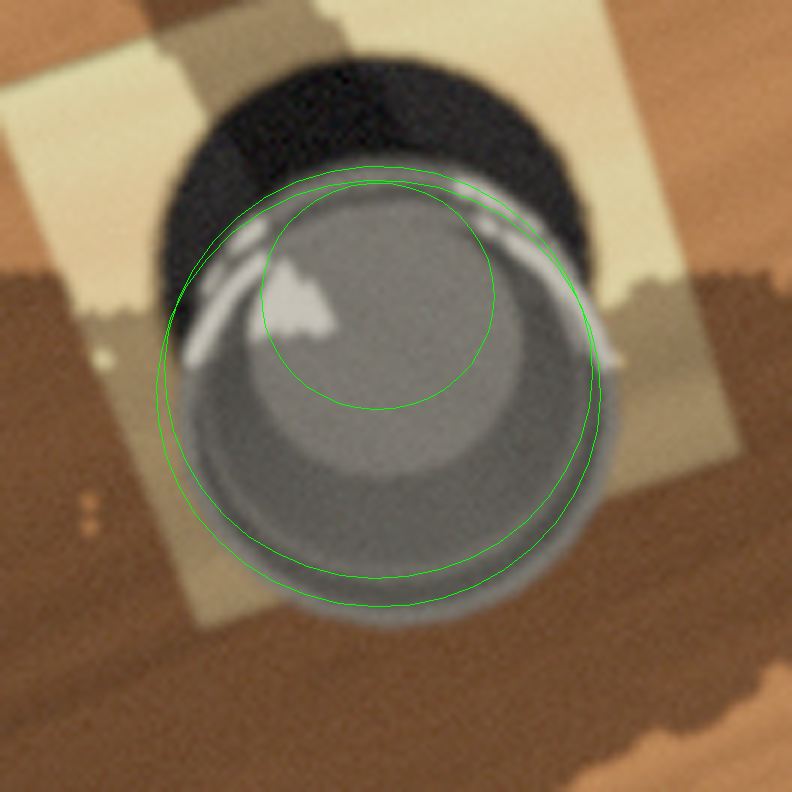

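Call:
jog_arm(commands=[-1, -0.0239, 0.0121, 0, 0, -1, -0.0239, 0.0121, 0, 0, -1, -0.0239, 0.0121, 0, 0, -1, -0.0239, 0.0121, 0, 0, -1, -0.0239, 0.0121, 0, 0, -1, -0.0239, 0.0121, 0, 0, -1, -0.0239, 0.0121, 0, 0, -1, -0.0239, 0.0121, 0, 0, -1, -0.0239, 0.0121, 0, 0, -1, -0.0239, 0.0121, 0, 0, -1, -0.0239, 0.0121, 0, 0, -1, -0.0239, 0.0121, 0, 0, -1, -0.0239, 0.0121, 0, 0, -1, -0.0239, 0.0121, 0, 0, -1, -0.0239, 0.0121, 0, 0, -1, -0.0239, 0.0121, 0, 0, -1, -0.0239, 0.0121, 0, 0, -1, 0, 0, 0, 0, -1, 0, 0, 0, 0, -1, 0, 0, 0, 0])

```text
t: 28.88
tool_pos: [0.6614, -0.3088, 0.1872]
orientation: [-2.665, -1.659, 0.001]
force: [-0.3, 0.3, -0.9]
opening: 0.0929
```

Run:
```python
from h import *
plan(.66,-.31,.19)
def two(name,x,y,parts):
    im=[]
    for n in ("scene","top"):
        p=robot.read_camera(n);c=proj(p,(x,y,.03)).round().astype(int)
        overlay(p,x,y,0,n+"_.png",c,25,16,parts=parts);im.append(cv2.imread("pics/"+n+"_.png"))
        zoom(p,c[0],c[1],25,n+"_r.png",16);im.append(cv2.imread("pics/"+n+"_r.png"))
    im=[cv2.resize(i,(400,300)) if 0 else cv2.resize(i,(300,300)) for i in im]
    cv2.imwrite("pics/"+name,np.vstack([np.hstack(im[:2]),np.hstack(im[2:])]))
two("b11.png",.6563,.1461,((.03,.088),(.03,.066),(.019,.006)))
p=robot.read_camera("wrist");cv2.imwrite("pics/w11.png",p["img"])
```

```text
t 28.88 pos [ 0.6614 -0.3088  0.1872] yaw 63.79 tilt 0.14 open 0.0929 F [-0.3  0.3 -0.9] q [-0.51  0.5   1.1   0.    1.55 -1.62]
turn tool 0 then shift [-0.0017 -0.0007 -0.0028]
```

View pics/b11.png

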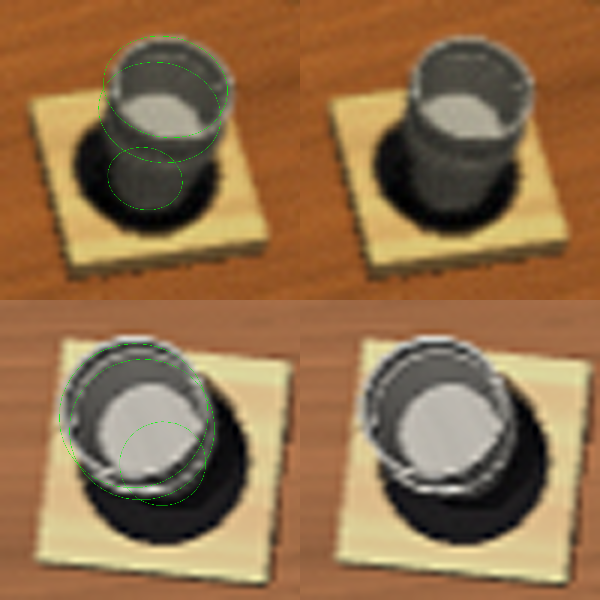

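View pics/w11.png

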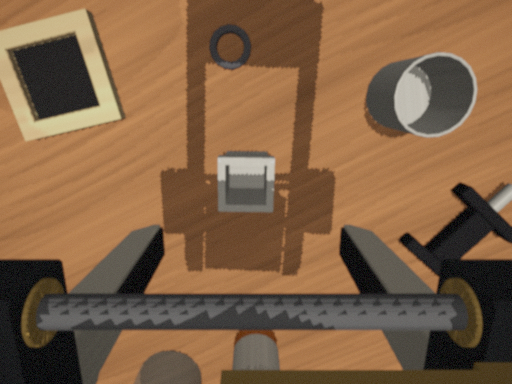

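Call:
jog_arm(commands=[-1, -0.002, -0.001, 0.01, 0, -1, 0, 0, 0.03, 0, -1, 0, 0, 0.03, 0, -1, 0, 0, 0.03, 0, -1, 0, 0, 0.025, 0, -1, 0, 0, 0.015, 0, -1, 0, 0, 0.01, 0, -1, 0, 0, 0, 0, -1, 0, 0, 0, 0, 1, 0, 0, 0, 0, 1, 0, 0, 0, 0, 1, 0, 0, 0, 0, 1, 0, 0, 0, 0, 1, 0, 0, 0, 0, 1, 0, 0, 0, 0, 1, 0, 0, 0, 0, 1, 0, 0, 0, 0])

```text
t: 30.45
tool_pos: [0.6602, -0.311, 0.0388]
orientation: [2.667, 1.66, -0.0]
force: [-0.4, 0.7, 1.9]
opening: 0.0497
```

Run:
```python
from h import *
plan(z=.19)
```

```text
t 30.45 pos [ 0.6602 -0.311   0.0388] yaw 63.8 tilt 0.01 open 0.0497 F [-0.4  0.7  1.9] q [-0.51  0.61  1.23 -0.    1.3  -1.62]
turn tool 0 then shift [-0.      0.     -0.1512]
```

Call:
jog_arm(commands=[1, 0, 0, -0.008, 0, 1, 0, 0, -0.015, 0, 1, 0, 0, -0.025, 0, 1, 0, 0, -0.025, -3, 1, 0, 0, -0.025, -3, 1, 0, 0, -0.025, -3, 1, 0, 0, -0.025, -3.2, 1, 0, 0, 0, 0, 1, 0, 0, 0, 0, 1, 0, 0, 0, 0])

```text
t: 31.28
tool_pos: [0.66, -0.3107, 0.1866]
orientation: [-2.477, -1.933, -0.0]
force: [0.4, 0.3, -1.3]
opening: 0.0498
```

Run:
```python
from h import *
plan(.5,-.437,.19,76)
```

```text
t 31.28 pos [ 0.66   -0.3107  0.1866] yaw 75.94 tilt 0.0 open 0.0498 F [ 0.4  0.3 -1.3] q [-0.51  0.5   1.1   0.    1.54 -1.84]
turn tool -0.06 then shift [-0.1613 -0.1247 -0.0034]
```

Call:
jog_arm(commands=[1, -0.008, -0.006, 0, 0, 1, -0.018, -0.014, 0, 0, 1, -0.018, -0.014, 0, 0, 1, -0.018, -0.014, 0, 0, 1, -0.018, -0.014, 0, 0, 1, -0.018, -0.014, 0, 0, 1, -0.018, -0.014, 0, 0, 1, -0.018, -0.014, 0, 0, 1, -0.018, -0.014, 0, 0, 1, -0.0093, -0.0067, 0, 0, 1, 0, 0, 0, 0, 1, 0, 0, 0, 0, 1, 0, 0, 0.025, 0, 1, 0, 0, 0.03, 0, 1, 0, 0, 0.03, 0, 1, 0, 0, 0.025, 0, 1, 0, 0, 0.015, 0, 1, 0, 0, 0, 0, 1, 0, 0, 0, 0, 1, 0, 0, 0, 0])

```text
t: 32.95
tool_pos: [0.5016, -0.4377, 0.0637]
orientation: [2.473, 1.933, 0.001]
force: [0.0, -0.2, 0.2]
opening: 0.0498
```

Run:
```python
from h import *
plan(.5,-.437,.0448,76)
```

```text
t 32.95 pos [ 0.5016 -0.4377  0.0637] yaw 76.04 tilt 0.16 open 0.0498 F [ 0.  -0.2  0.2] q [-0.79  0.42  1.44  0.    1.28 -2.12]
turn tool 0.04 then shift [ 0.0004 -0.0017  0.0189]
```

Call:
jog_arm(commands=[1, 0, -0.0005, 0.008, 0, 1, 0, 0, 0.006, 0, 1, 0, 0, 0.003, 0, 1, 0, 0, 0, 0, 1, 0, 0, 0, 0, 1, 0, 0, 0, 0])

```text
t: 33.45
tool_pos: [0.4996, -0.437, 0.0446]
orientation: [-2.476, -1.934, -0.0]
force: [0.2, 0.6, -0.8]
opening: 0.0495
```

Run:
```python
from h import *
plan(.5,-.437,.0448,76)
```

```text
t 33.45 pos [ 0.4996 -0.437   0.0446] yaw 76.0 tilt 0.01 open 0.0495 F [ 0.2  0.6 -0.8] q [-0.8   0.43  1.45  0.    1.25 -2.12]
turn tool -0.0 then shift [ 0.0001  0.0004 -0.0002]
```

Call:
jog_arm(commands=[1, 0, 0, 0.001, 0, 1, 0, 0, 0, 0, 1, 0, 0, 0, 0])

```text
t: 33.7
tool_pos: [0.4998, -0.4372, 0.0445]
orientation: [2.475, 1.934, 0.0]
force: [-1.2, 1.9, 5.9]
opening: 0.0496
```

Call:
jog_arm(commands=[-1, 0, 0, 0, 0, -1, 0, 0, 0, 0, -1, 0, 0, 0, 0, -1, 0, 0, 0, 0, -1, 0, 0, -0.005, 0, -1, 0, 0, -0.02, 0, -1, 0, 0, -0.03, 0, -1, 0, 0, -0.035, 0, -1, 0, 0, -0.035, 0, -1, 0, 0, -0.02, 0, -1, 0, 0, 0, 0, -1, 0, 0, 0, 0, -1, 0, 0, 0, 0])

```text
t: 34.78
tool_pos: [0.4993, -0.4367, 0.1878]
orientation: [-2.475, -1.934, 0.0]
force: [-0.6, -0.6, -0.5]
opening: 0.0929
```

Run:
```python
from h import *
p=robot.read_camera("wrist");zoom(p,250,180,66,"w12.png",6)
plan(.418,-.179,.19,3.5)
```

```text
t 34.83 pos [ 0.499  -0.4364  0.1869] yaw 76.0 tilt 0.15 open 0.093 F [-0.  -0.2 -0.5] q [-0.8   0.32  1.33 -0.    1.5  -2.12]
turn tool 72.5 then shift [-0.0651 -0.2619 -0.0025]
```

View pics/w12.png

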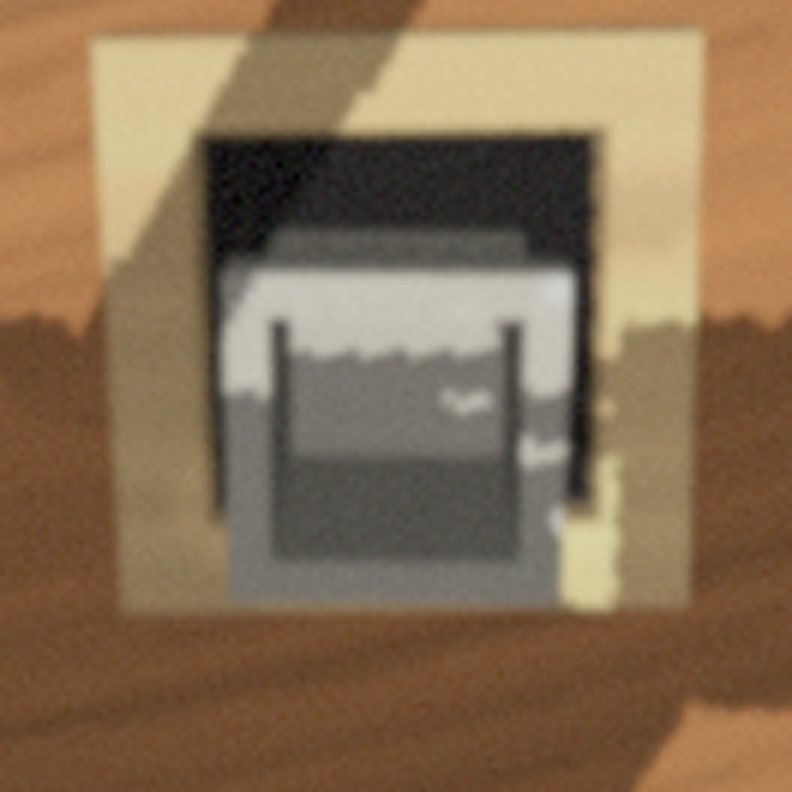

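Call:
jog_arm(commands=[-1, 0, 0, 0, 7.1, -1, 0, 0, 0, 7.1, -1, 0, 0, 0, 7.1, -1, 0, 0, 0, 7.1, -1, 0, 0, 0, 7.1, -1, 0, 0, 0, 7.1, -1, 0, 0, 0, 7.1, -1, 0, 0, 0, 7.1, -1, 0, 0, 0, 7.1, -1, 0, 0, 0, 7.1, -1, 0, 0, 0, 1.5, -1, -0.008, -0.033, 0, 0, -1, -0.008, -0.033, 0, 0, -1, -0.008, -0.033, 0, 0, -1, -0.008, -0.033, 0, 0, -1, -0.008, -0.033, 0, 0, -1, -0.008, -0.033, 0, 0, -1, -0.008, -0.033, 0, 0, -1, -0.008, -0.031, 0, 0, -1, 0, 0, 0, 0])

```text
t: 36.5
tool_pos: [0.4173, -0.1746, 0.1863]
orientation: [-3.136, -0.1, 0.006]
force: [-1.3, 0.7, 0.7]
opening: 0.0931
```

Call:
jog_arm(commands=[-1, 0, 0, 0, 0, -1, 0, 0, 0, 0])

```text
t: 36.67
tool_pos: [0.4195, -0.1795, 0.1877]
orientation: [-3.14, -0.097, 0.002]
force: [-0.4, -0.6, 0.5]
opening: 0.0928
```

Run:
```python
from h import *
plan(.418,-.179,.19,3.5)
p=robot.read_camera("wrist");cv2.imwrite("pics/w13.png",p["img"])
print(proj(p,(.418,-.179,.034)))
```

```text
t 36.67 pos [ 0.4195 -0.1795  0.1877] yaw 3.54 tilt 0.07 open 0.0928 F [-0.4 -0.6  0.5] q [-0.52 -0.25  1.91 -0.    1.48 -0.58]
turn tool 0.04 then shift [-0.0014 -0.0005 -0.0023]
[250.53873692 172.92131954]
```

View pics/w13.png

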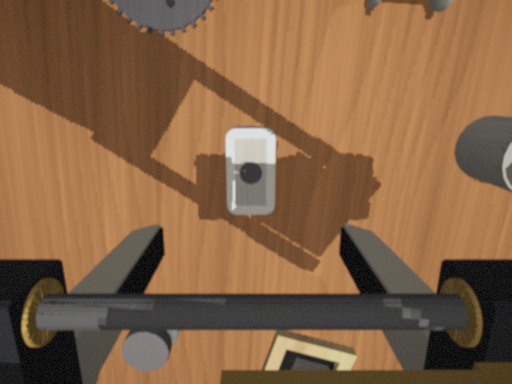

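Call:
jog_arm(commands=[-1, -0.001, -0.0015, 0.015, 0, -1, 0, 0, 0.03, 0, -1, 0, 0, 0.03, 0, -1, 0, 0, 0.03, 0, -1, 0, 0, 0.03, 0, -1, 0, 0, 0.02, 0, -1, 0, 0, 0.01, 0, -1, 0, 0, 0.005, 0, -1, 0, 0, 0, 0, -1, 0, 0, 0, 0, -1, 0, 0, 0, 0, -1, 0, 0, 0, 0])

```text
t: 37.72
tool_pos: [0.4199, -0.1788, 0.0202]
orientation: [3.139, 0.096, 0.004]
force: [-0.2, -0.3, -0.2]
opening: 0.093
```

Run:
```python
from h import *
plan(z=.0118)
```

```text
t 37.72 pos [ 0.4199 -0.1788  0.0202] yaw 3.5 tilt 0.16 open 0.093 F [-0.2 -0.3 -0.2] q [-0.51 -0.06  2.07 -0.    1.13 -0.58]
turn tool 0 then shift [-0.     -0.      0.0084]
```

Call:
jog_arm(commands=[-1, 0, 0, 0.007, 0, -1, 0, 0, 0, 0, -1, 0, 0, 0, 0, -1, 0, 0, 0, 0])

```text
t: 38.05
tool_pos: [0.4185, -0.1779, 0.0116]
orientation: [-3.14, -0.096, 0.0]
force: [-0.6, 0.0, 0.8]
opening: 0.0931
```

Call:
jog_arm(commands=[1, 0, 0, 0, 0, 1, 0, 0, 0, 0, 1, 0, 0, 0, 0, 1, 0, 0, 0, 0, 1, 0, 0, 0, 0, 1, 0, 0, 0, 0, 1, 0, 0, 0, 0, 1, 0, 0, 0, 0], grip_force=30)

```text
t: 38.72
tool_pos: [0.4186, -0.178, 0.0116]
orientation: [-3.14, -0.096, 0.0]
force: [0.2, -0.0, 0.3]
opening: 0.0467
```

Run:
```python
from h import *
plan(z=.17)
```

```text
t 38.72 pos [ 0.4186 -0.178   0.0116] yaw 3.5 tilt 0.0 open 0.0467 F [ 0.2 -0.   0.3] q [-0.51 -0.05  2.07 -0.    1.12 -0.58]
turn tool 0 then shift [-0.     -0.     -0.1584]
```

Call:
jog_arm(commands=[1, 0, 0, -0.008, 0, 1, 0, 0, -0.015, 0, 1, 0, 0, -0.025, 0, 1, 0, 0, -0.025, 3, 1, 0, 0, -0.025, 3, 1, 0, 0, -0.025, 3, 1, 0, 0, -0.025, 1.9, 1, 0, 0, 0, 0, 1, 0, 0, 0, 0, 1, 0, 0, 0, 0])

```text
t: 39.55
tool_pos: [0.4183, -0.1778, 0.1591]
orientation: [-3.135, 0.202, 0.001]
force: [-0.4, 0.3, -1.0]
opening: 0.0465
```

Run:
```python
from h import *
plan(.463,.1395,.16,-7.4)
p=robot.read_camera("scene");zoom(p,195,175,50,"s14.png")
```

```text
t 39.55 pos [ 0.4183 -0.1778  0.1591] yaw -7.36 tilt 0.03 open 0.0465 F [-0.4  0.3 -1. ] q [-0.51 -0.24  1.95 -0.    1.43 -0.39]
turn tool 0.04 then shift [ 0.0035 -0.3204 -0.0008]
```

View pics/s14.png

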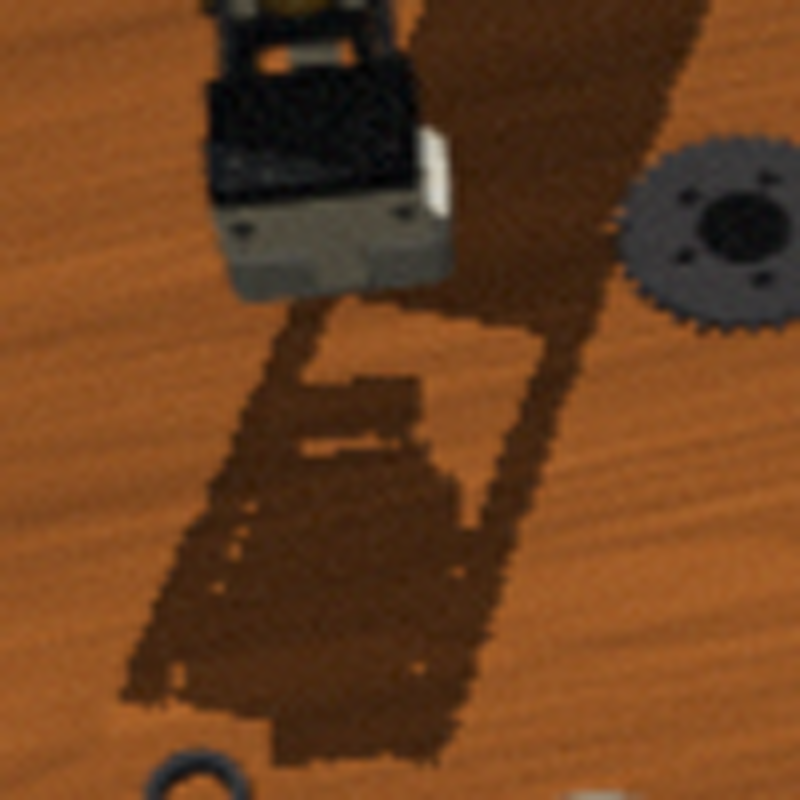

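Call:
jog_arm(commands=[1, 0.003, -0.01, 0, 0, 1, 0, -0.025, 0, 0, 1, 0, -0.025, 0, 0, 1, 0, -0.025, 0, 0, 1, 0, -0.025, 0, 0, 1, 0, -0.025, 0, 0, 1, 0, -0.025, 0, 0, 1, 0, -0.025, 0, 0, 1, 0, -0.025, 0, 0, 1, 0, -0.025, 0, 0, 1, 0, -0.025, 0, 0, 1, 0, -0.025, 0, 0, 1, 0, -0.025, 0, 0, 1, 0, -0.01, 0, 0, 1, 0, 0, 0, 0, 1, 0, 0, 0, 0, 1, 0, 0, 0, 0, 1, 0, 0, 0, 0])

```text
t: 41.1
tool_pos: [0.4626, 0.1379, 0.1593]
orientation: [3.134, -0.204, -0.001]
force: [0.2, -0.1, -1.2]
opening: 0.0468
```

Run:
```python
from h import *
plan(.463,.1395,.0276,-7.4)
```

```text
t 41.1 pos [0.4626 0.1379 0.1593] yaw -7.46 tilt 0.04 open 0.0468 F [ 0.2 -0.1 -1.2] q [ 0.18 -0.16  1.88 -0.    1.42  0.31]
turn tool -0.06 then shift [ 0.0002 -0.0017  0.1317]
```

Call:
jog_arm(commands=[1, 0, -0.001, 0.01, 0, 1, 0, 0, 0.025, 0, 1, 0, 0, 0.03, 0, 1, 0, 0, 0.03, 0, 1, 0, 0, 0.02, 0, 1, 0, 0, 0.01, 0, 1, 0, 0, 0.005, 0, 1, 0, 0, 0, 0, 1, 0, 0, 0, 0, 1, 0, 0, 0, 0, 1, 0, 0, 0, 0])

```text
t: 42.02
tool_pos: [0.4643, 0.1402, 0.0312]
orientation: [-3.134, 0.203, -0.004]
force: [-0.8, -0.6, -0.7]
opening: 0.0469
```

Run:
```python
from h import *
plan(.463,.1395,.0176,-7.4)
```

```text
t 42.02 pos [0.4643 0.1402 0.0312] yaw -7.4 tilt 0.16 open 0.0469 F [-0.8 -0.6 -0.7] q [ 0.19 -0.    1.99  0.    1.15  0.32]
turn tool 0.0 then shift [-0.0013  0.0008  0.0136]
```

Call:
jog_arm(commands=[1, -0.001, 0, 0.006, 0, 1, 0, 0, 0.004, 0, 1, 0, 0, 0.002, 0, 1, 0, 0, 0.001, 0, 1, 0, 0, 0, 0, 1, 0, 0, 0, 0, 1, 0, 0, 0, 0])

```text
t: 42.6
tool_pos: [0.4617, 0.1401, 0.0176]
orientation: [3.135, -0.202, -0.001]
force: [-9.5, -1.6, 16.3]
opening: 0.0467
```

Run:
```python
from h import *
plan(.463,.1395,.0176,-7.4)
```

```text
t 42.6 pos [0.4617 0.1401 0.0176] yaw -7.38 tilt 0.05 open 0.0467 F [-9.5 -1.6 16.3] q [ 0.19  0.02  2.   -0.    1.13  0.32]
turn tool 0.02 then shift [0.0013 0.0004 0.    ]
```

Call:
jog_arm(commands=[-1, 0, 0, 0, 0, -1, 0, 0, 0, 0, -1, 0, 0, 0, 0, -1, 0, 0, 0, 0, -1, 0, 0, -0.01, 0, -1, 0, 0, -0.03, 0, -1, 0, 0, -0.04, 0, -1, 0, 0, -0.04, 0, -1, 0, 0, -0.04, 0, -1, 0, 0, -0.03, 0, -1, 0, -0.04, 0, 0, -1, 0, -0.04, 0, 0, -1, 0, -0.04, 0, 0, -1, 0, -0.04, 0, 0, -1, 0, -0.04, 0, 0, -1, 0, -0.04, 0, 0, -1, 0, -0.04, 0, 0, -1, 0, 0, 0, 0, -1, 0, 0, 0, 0, -1, 0, 0, 0, 0])

```text
t: 44.27
tool_pos: [0.4978, 0.4174, 0.2067]
orientation: [3.134, -0.202, -0.0]
force: [0.2, -0.0, -0.3]
opening: 0.0928
```

Run:
```python
from h import *
plan()
p=robot.read_camera("top");cv2.imwrite("pics/top15.png",p["img"])
A=[]
for u,v in [(200,155),(202,227),(425,205)]:
    A.append(cv2.resize(p["img"][v-32:v+32,u-32:u+32],(256,256),interpolation=cv2.INTER_CUBIC))
p=robot.read_camera("scene");cv2.imwrite("pics/scene15.png",p["img"])
for u,v in [(312,210),(290,175),(112,215)]:
    A.append(cv2.resize(p["img"][v-32:v+32,u-32:u+32],(256,256),interpolation=cv2.INTER_CUBIC))
cv2.imwrite("pics/z15.png",np.vstack([np.hstack(A[:3]),np.hstack(A[3:])]))
```

```text
t 44.27 pos [0.4978 0.4174 0.2067] yaw -7.36 tilt 0.05 open 0.0928 F [ 0.2 -0.  -0.3] q [ 0.62  0.27  1.35 -0.    1.52  0.75]
turn tool 0 then shift [0. 0. 0.]
```

View pics/z15.png

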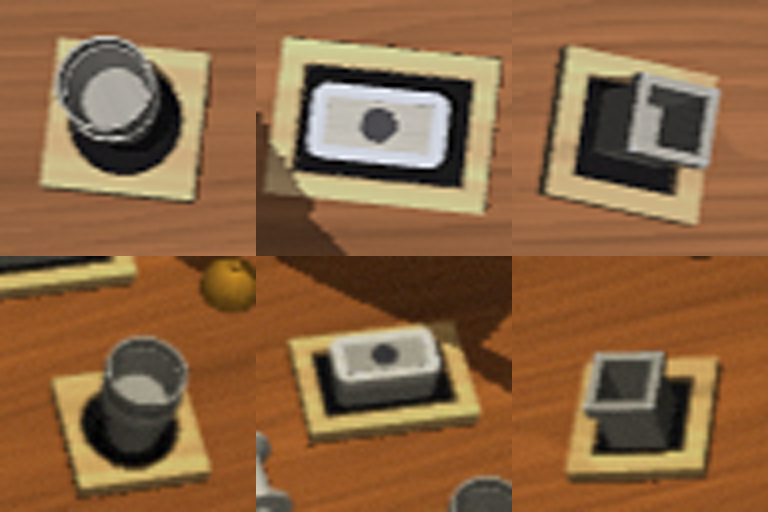

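View pics/top15.png

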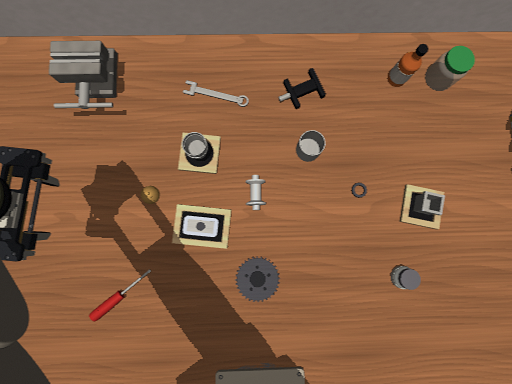

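Run:
```python
from h import *
pt=robot.read_camera("top");ps=robot.read_camera("scene")
A=[]
for p in (pt,ps):
    for z0s in ([.006,.028],):
        im=p["img"];c=proj(p,(.656,.146,.05)).round().astype(int);w=22;k=16
        raw=cv2.resize(im[c[1]-w:c[1]+w,c[0]-w:c[0]+w],None,fx=k,fy=k,interpolation=cv2.INTER_CUBIC);o=raw.copy()
        # per-view bias from rest centre is ignored
        for r,z in ((.03,.088),(.03,.077),(.03,.066)):
            pts=np.array([proj(p,(.656+r*np.cos(a),.146+r*np.sin(a),z)) for a in np.linspace(0,6.283,50)])
            cv2.polylines(o,[(((pts-c+w)+.5)*k-.5).round().astype(np.int32)],True,(0,255,0),1)
        A+= [cv2.resize(raw,(400,300*4//3)),cv2.resize(o,(400,400))]
cv2.imwrite("pics/n1.png",cv2.resize(np.vstack([np.hstack(A[:2]),np.hstack(A[2:])]),(600,600)))
```

```text
(no output)
```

View pics/n1.png

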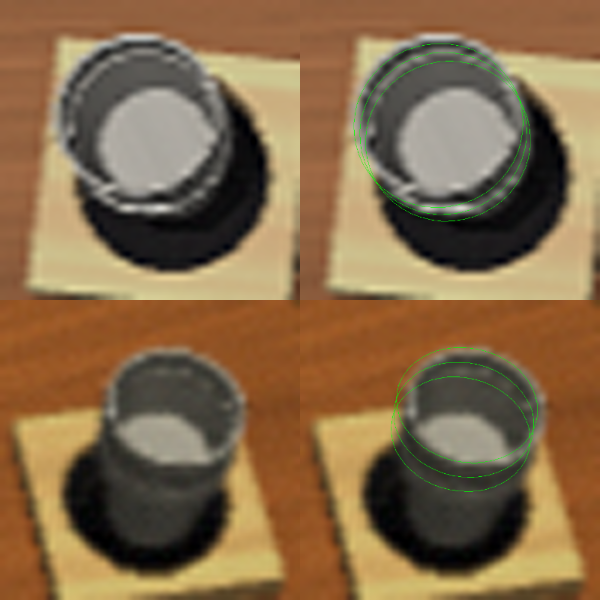

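```bash
python3 -c "
from plant import robot
print(robot.close_job())"
```

```text
the job is handed in; nothing more can be done
None
```

The job is done and handed in at about 44 s of the 141 s allowed. `close_job` reports no verdict.

- **Swap:** I set the square cup down on the bench near (0.66, -0.31). The tapered cup from the square recess then went into the round recess, and the square cup into the square one.
- **Nest:** The second tapered cup is upright inside its twin. It was released about 2 mm above seated height and settled.
- **Tin:** It lies lid up in the oblong recess, along it.

**Last checks:** Pictures from the top and scene cameras show every piece upright in its own recess. The upper cup's rim sits about 22 mm above its twin's. The gripper is open and clear of everything, and the straight cup appears at its original pixel position.

**Disagreements:** Outlines projected from the tool positions were off from the pictures by 1 to 3 mm. I put this down to the stated 2 mm calibration error. It means the nest's centring (6 mm limit) was judged from the pictures and not measured more finely.

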